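# Count two black and two red phones onto the sloped rack

### The arm

A 6-joint arm with a two-finger parallel gripper is mounted at the origin on the work surface. World frame = base frame: x ahead of the robot, y to its left, z up, the work surface at z = 0. Lengths are in m, angles in rad, forces in N, time in s.
With the tool pointing down it reaches from about 0.2 to 0.875 m from the base axis. Payload 3.4 kg.
Tool frame: the origin (TCP) lies at the very end of the fingers, on their centre line; the grasp point (between the pads) lies robot.grip_depth behind it (robot.grip_depth is the distance from the TCP to the grasp point, in m); z points along the fingers, y is the line along which they close (so a half turn about z gives the same grasp; the last joint's range is limited). The gripper opens to 94 mm and grips with 3 to 60 N. Pads are 16 mm wide; open, the fingers measure 119 mm over their backs; the gripper's body (75 mm by 177 mm) begins 78 mm behind the grasp point.
Start: joints at [-1.449, 0.276, 1.505, -0, 1.361, -0.121], TCP at [0.138, -0.558, 0.205] pointing down, gripper open.
Joint ranges: [-2.89, 2.89], [-0.75, 2.08], [0.22, 2.7], [-1.18, 4.32], [0.11, 2.71], [-2.7, 2.7]. Speed limits (rad/s): [2.57, 2.57, 3.14, 3.14, 3.14, 3.14].

### API

Orientations are given as a rotation vector (axis times angle).
In Python, from workcell import robot gives the robot as it stands. The module is installed in compiled form; this text tells all that it offers.
- The arm moves only by the tool send_rows, never from a script. Its argument "rows" is a list of rows, each a list of 7 numbers: the shift along the world's x, y, z in mm, then the turn, a rotation vector about the world's x, y, z in degrees, then the opening, from 0 (shut) to 1 (fully open). A call has 1 to 5 rows; each row shifts and turns the commanded pose from where the row before left it; what a row does not reach is not made up. A row lasts 1/8 s, in which the tool goes at most 62.5 mm and 10.7 degrees, less where a joint would pass 70% of its speed; a pose out of reach is approached as far as the arm can. A call is refused whole if a number of a shift passes 62.5 or a number of a turn 10.7, either way. A call with a gripper value outside its range is refused whole. The fingers move at their own pace and stop on an object; the grip force is fixed at half the most. Time passes only in rows, so rows that do not move let the fingers close. It gives the time, the measured TCP pose, the force, the opening and the grip force at its end, in the units of the state.
- robot.get_state(): the state, without advancing time (a new reading comes with each control period).
- robot.grab_frame(name): name is "scene" or "top" or "wrist"; returns a dict with "pixels" (420x560x3 uint8, red, green, blue), "depth" (420x560 float32, m along the optical axis (not along the pixel's ray), 0 where there is no reading), "fx", "fy", "cx", "cy" (pixels), "R" (3x3) and "t" (3): a world point X has camera coordinates R X + t. Camera axes: x right, y down, z forward; pixel columns grow to the right and rows downward; lengths in m; the calibration is good to about 2 mm. A picture is of the moment at which its call begins.
- robot.sign_off(): hands the job in; it is judged then, once.
The state is a dict: "t": time; "joint_positions": joint angles; "joint_vel": joint speeds; "joint_efforts": joint torques, N m; "eef_pos": TCP position; "tcp_rot": TCP orientation; "force": force on the tool from outside, world axes, zero at the start; "wrist_torque": the same for the moment, N m; "gripper_width": finger opening in m; "gripper_force": force on a finger pad.
Only numpy, scipy, OpenCV 4.12 (cv2) and the standard library are available. Lean on these libraries where they do the work, as an engineer would, in place of code of your own. Each camera call takes 0.05 s, during which the arm holds its last target. There are 200 camera calls.

### The job

Top up the yellow sloped inspection rack until exactly two black and two red phones lie flat on it, side by side (some may be there already), and only then throw the red batch-ready lever fully over, away from the robot. Put every other phone in the orange tray, and leave the screwdriver, the bottle and the steel bowl alone.

Things in the scene. Friction and masses are not known exactly. Their poses are not given: they have to be found in the camera images.
- black1: bar phone, black block 110 x 46 x 14 mm (x, y, z) with a blue-grey screen and grey keys on its +z face, 90 g; origin at its centre, x along its length. At the start on the green mat, if it is there.
- black2: bar phone, black block 110 x 46 x 14 mm (x, y, z) with a blue-grey screen and grey keys on its +z face, 90 g; origin at its centre, x along its length. At the start on the green mat, if it is there.
- black3: bar phone, black block 110 x 46 x 14 mm (x, y, z) with a blue-grey screen and grey keys on its +z face, 90 g; origin at its centre, x along its length. At the start on the green mat, if it is there.
- black4: bar phone, black block 110 x 46 x 14 mm (x, y, z) with a blue-grey screen and grey keys on its +z face, 90 g; origin at its centre, x along its length. If it is there, it already lies on the rack at the start.
- red1: bar phone, red block 110 x 46 x 14 mm (x, y, z) with a blue-grey screen and grey keys on its +z face, 90 g; origin at its centre, x along its length. At the start on the green mat, if it is there.
- red2: bar phone, red block 110 x 46 x 14 mm (x, y, z) with a blue-grey screen and grey keys on its +z face, 90 g; origin at its centre, x along its length. At the start on the green mat, if it is there.
- red3: bar phone, red block 110 x 46 x 14 mm (x, y, z) with a blue-grey screen and grey keys on its +z face, 90 g; origin at its centre, x along its length. At the start on the green mat, if it is there.
- red4: bar phone, red block 110 x 46 x 14 mm (x, y, z) with a blue-grey screen and grey keys on its +z face, 90 g; origin at its centre, x along its length. If it is there, it already lies on the rack at the start.
- mat: green antistatic mat, fixed, 330 x 350 x 3 mm; origin at the centre of its underside. Most phones start flat on it.
- rack_plate: yellow sloped plate of the rack, fixed, 160 mm (x, up the slope) x 360 mm (y), room for four phones side by side; origin at the centre of its upper face, 80 mm above the bench; z = its outward normal; slope 18 degrees, low side towards the robot. Blue ledge 12 mm high, 6 mm thick along the low side (x = -80 mm), blue rims 8 mm high at both ends (y = +-180 mm)
- tray: orange open tray, fixed, outer size 150 x 200 x 40 mm (x, y, z), walls and floor 4 mm; origin at the centre of its underside
- ready_base: grey block under the batch-ready lever, fixed; origin at the centre of its underside; x is the direction in which the lever is thrown
- ready (a joint): angle of the red batch-ready lever: 0 = leaning towards the robot (-x of its block), 1.0 rad = thrown fully to +x; it stays where it is left. At the start between 0 and 0.2
- ready_tip (a point): tip of the red lever, 90 mm from its pivot
- driver: bystander: orange screwdriver on the bench; origin at its underside
- cleaner: bystander: white bottle with blue cap, 50 mm across, 130 mm tall; origin at the centre of its underside
- screw_cup: bystander: steel bowl, 70 mm across, 50 mm tall; origin at the centre of its underside

How it is judged:
By the outcome, as a careful person would: the job done as asked, in the order asked, and still so for the second after the job is handed in, with the robot touching nothing.
Of black1, black2, black3, black4 only 3 to 4 are there at a start; the rules pass over those that are not, and their reading is None.
Of red1, red2, red3, red4 only 3 to 4 are there at a start; the rules pass over those that are not, and their reading is None.
At some moment in a run one of black1, black2, black3, red1, red2, red3 may be knocked a few centimetres aside while the robot is not near it.
Once in a run the grip may slacken for a moment while it holds something.
It also fails if it takes over 192 s, if anything falls off the work surface, if the arm or the gripper's body presses on something with over 40 N, if the wrist force passes 120 N, or if a joint passes its speed limit or range.

## Working session

There is one attempt and no reset: what is moved stays moved. The work goes in short steps, Python scripts to look and compute and a tool call to move; the robot and the scene stay as the last step left them, time stands still between calls to the robot, and variables do not carry over. Pictures are saved under pics/ and viewed, at most 14 in all, crops included, and the job is handed in when it is done.

Besides the shell and the picture viewer there is one more tool, called after "Request:" by a JSON object that holds its "api" and its "payload", one argument or row to a line. send_rows: Moves the arm, as the interface text tells. Its arguments: {"type":"object","properties":{"rows":{"type":"array"}},"required":["rows"]}

```bash
mkdir -p pics; cat > h.py <<'E'
import numpy as np, cv2
from workcell import robot
def cloud(f):
    d=f["depth"];v,u=np.mgrid[:d.shape[0],:d.shape[1]]
    c=np.stack([(u-f["cx"])/f["fx"]*d,(v-f["cy"])/f["fy"]*d,d],-1)
    return (c-f["t"])@f["R"]
def save(f,n): cv2.imwrite("pics/"+n+".png",f["pixels"][...,::-1])
E
python3 - <<'E'
from h import *
print(robot.get_state(),robot.grip_depth)
for n in("top","scene"):
    f=robot.grab_frame(n);save(f,n+"0");np.save(n+"0.npy",cloud(f));print(n,-f["R"].T@f["t"],f["R"],f["fx"])
E
```

```text
{'t': 0.0, 'joint_positions': array([-1.44901244e+00,  2.76558445e-01,  1.50609998e+00,  1.71031723e-06,
        1.36065340e+00, -1.20976026e-01]), 'joint_vel': array([ 0.00299437, -0.00138585, -0.00012332,  0.00054328,  0.00149268,
       -0.00023803]), 'joint_efforts': array([-1.26768951e-03, -4.04581690e+01, -2.37225205e+01,  6.99198386e-02,
        3.46312264e-02, -1.36799181e-04]), 'eef_pos': array([ 0.13816236, -0.55759545,  0.20463877]), 'tcp_rot': array([-3.11677190e+00, -3.80181996e-01, -1.53532977e-06]), 'force': array([-0.49404751,  0.52759347, -0.00939096]), 'wrist_torque': array([-0.02141085, -0.02405765,  0.03919616]), 'gripper_force': 0.0, 'gripper_width': 0.09409173013768221} 0.0188
top [0.4880141  0.01324655 1.18388385] [[-0.01766204 -0.99978571  0.0107977 ]
 [-0.99837483  0.01704983 -0.05437836]
 [ 0.05418261 -0.01174058 -0.99846202]] 408.76635572088736
scene [1.02353224 0.88749477 1.29783703] [[-0.88410466  0.46725893  0.00529585]
 [ 0.35713686  0.68296358 -0.63719229]
 [-0.30135066 -0.56145333 -0.77068667]] 448.9420763841211
```

View pics/top0.png

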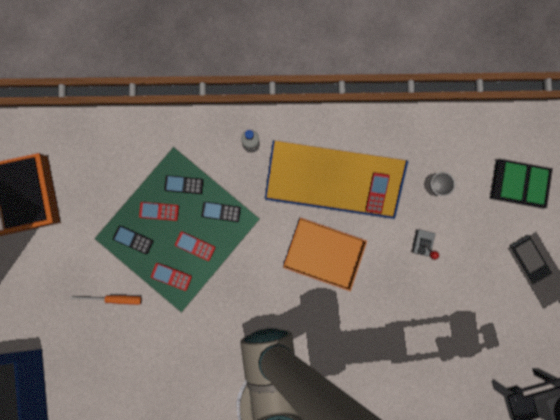

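View pics/scene0.png

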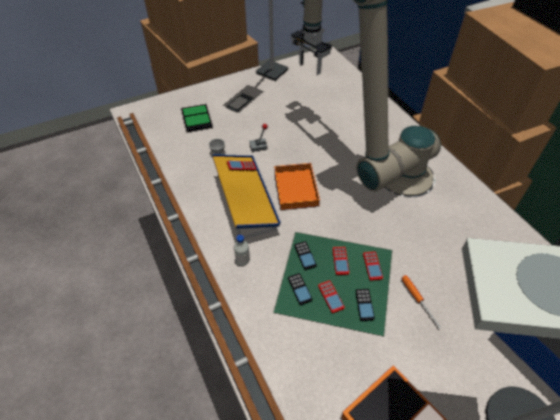

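Top view: six phones on the mat (black near (184,184), (221,211), (133,239); red near (159,211), (196,246), (171,277)). One red phone is already on the rack at (377,193), the tray is at (325,254), and the lever tip is at (434,255). So the rack needs 2 black and 1 red; 1 black and 2 red go in the tray.

```bash
cat >> h.py <<'E'
def phones(f):
    "mat phones: list of (colour, x,y,zmax, yaw deg of long axis, L, W, xscreen dir)"
    P=cloud(f);hsv=cv2.cvtColor(f["pixels"],cv2.COLOR_RGB2HSV)
    g=((hsv[...,0]>60)&(hsv[...,0]<88)&(hsv[...,1]>90)&(hsv[...,2]>40)).astype(np.uint8);g[:,280:]=0
    n,l,s,_=cv2.connectedComponentsWithStats(g);k=1+np.argmax(s[1:,4])
    hull=cv2.convexHull(np.argwhere(l==k)[:,::-1].astype(np.int32))
    m=np.zeros_like(g);cv2.fillConvexPoly(m,hull,1);m=cv2.erode(m,np.ones((3,3)))
    o=((P[...,2]>0.010)&(P[...,2]<0.05)).astype(np.uint8)*m
    n,l,s,_=cv2.connectedComponentsWithStats(o,connectivity=4);out=[]
    for i in range(1,n):
        if s[i,4]<120: continue
        q=P[l==i];h=hsv[l==i]
        (c,(w,hh),a)=cv2.minAreaRect((q[:,:2]*1000).astype(np.float32))
        if w<hh:a+=90;w,hh=hh,w
        red=np.mean(((h[:,0]<10)|(h[:,0]>170))&(h[:,1]>120))
        out.append(("red" if red>.2 else "black",np.round(c,1).tolist(),round(float(np.median(q[:,2]))*1000,1),round((a+90)%180-90,1),round(w),round(hh)))
    return out,P[cv2.erode(g,np.ones((3,3)))>0]
E
python3 - <<'E'
from h import *
f=robot.grab_frame("top");o,m=phones(f)
for x in o:print(x)
print("mat",cv2.minAreaRect((m[:,:2]*1000).astype(np.float32)),np.median(m[:,2]))
P=cloud(f);hsv=cv2.cvtColor(f["pixels"],cv2.COLOR_RGB2HSV);H,S,V=[hsv[...,i] for i in range(3)]
y=(H>18)&(H<32)&(S>150);y[:,:250]=0;y[:,420:]=0;y=cv2.erode(y.astype(np.uint8),np.ones((3,3)))>0
q=P[y];c=q.mean(0);n=np.linalg.svd(q-c,full_matrices=False)[2][2];n*=np.sign(n[2])
print("rack n",n,"slope",np.degrees(np.arccos(n[2])),"dir",np.degrees(np.arctan2(-n[1],-n[0])))
ex=np.array([-n[0],-n[1],0]);ex[2]=(n[0]**2+n[1]**2)/n[2];ex/=np.linalg.norm(ex);ey=np.cross(n,ex)
# blue rims incl: bounding of above-plane region
reg=np.zeros_like(y);reg[130:225,255:415]=1
a=(P-c)@np.stack([ex,ey,n],1);r=reg&(np.abs(a[...,2])<.025)&(P[...,2]>.04)
for j in(0,1):print(np.percentile(a[r][:,j],[0.5,1,99,99.5]))
lo=[(np.percentile(a[r][:,j],.7)+np.percentile(a[r][:,j],99.3))/2 for j in (0,1)]
C=c+ex*lo[0]+ey*lo[1];print("rack centre",C,"ex",ex,"ey",ey)
b=(P-C)@np.stack([ex,ey,n],1)
ph=(np.abs(b[...,0])<.074)&(np.abs(b[...,1])<.172)&(b[...,2]>.007)&(b[...,2]<.03)
print("on rack",cv2.minAreaRect((b[ph][:,:2]*1000).astype(np.float32)),ph.sum())
t=(H>5)&(H<18)&(S>150)&(V>120);t[:,:270]=0;t[:,380:]=0;t[:210]=0
q=P[t];print("tray",cv2.minAreaRect((q[:,:2]*1000).astype(np.float32)),np.percentile(q[:,2],[5,50,95]))
r=((H<8)|(H>172))&(S>150);r[:,:405]=0;r[:,460:]=0;r[:225]=0;r[280:]=0
print("lever red",[(*k[::-1],*np.round(P[tuple(k)],3)) for k in np.argwhere(r)[::4]])
b=(P[...,2]>.012)&(P[...,2]<.2);b[:,:405]=0;b[:,450:]=0;b[:222]=0;b[280:]=0
q=P[b];print("base",cv2.minAreaRect((q[:,:2]*1000).astype(np.float32)),np.percentile(q[:,2],[5,50,95]))
cv2.imwrite("pics/crop.png",cv2.resize(f["pixels"][130:300,250:470,::-1],None,fx=3.5,fy=3.5,interpolation=cv2.INTER_CUBIC)[:600,:770])
E
```

```text
('black', [629.1, 260.0], 16.2, 83.6, 111, 46)
('red', [554.1, 331.2], 16.7, 84.2, 111, 46)
('black', [549.3, 154.0], 16.4, 80.8, 110, 46)
('black', [474.2, 405.6], 16.7, 65.2, 110, 47)
('red', [452.9, 228.9], 16.7, 64.6, 111, 46)
('red', [367.9, 297.0], 16.7, 68.4, 110, 46)
mat ((485.48907470703125, 259.3409423828125), (367.35260009765625, 328.7754821777344), 48.860965728759766) 0.0023925990773304316
rack n [ 0.99078387 -0.10924446  0.08008103] slope 85.40677684952065 dir 173.70794714296238
[-0.01585465 -0.01524735  0.01561811  0.01668118]
[-0.16308581 -0.1611797   0.19788463  0.19955903]
rack centre [ 0.63447079 -0.16547645  0.08610469] ex [-0.07959863  0.0087766   0.99678836] ey [-0.10959644 -0.99397617  0.        ]
on rack ((3.337552070617676, 0.1752471923828125), (343.5238952636719, 25.7324275970459), 88.91667938232422) 1091
tray ((474.491455078125, -120.30548095703125), (261.0022888183594, 226.79727172851562), 70.67303466796875) [-0.00094686  0.002922    0.02492191]
lever red [(np.int64(431), np.int64(252), np.float64(0.429), np.float64(-0.408), np.float64(0.111)), (np.int64(43
[... 324 characters left out ...]
, np.float64(0.119)), (np.int64(432), np.int64(255), np.float64(0.422), np.float64(-0.409), np.float64(0.116)), (np.int64(436), np.int64(255), np.float64(0.422), np.float64(-0.418), np.float64(0.119)), (np.int64(433), np.int64(256), np.float64(0.419), np.float64(-0.411), np.float64(0.115)), (np.int64(437), np.int64(256), np.float64(0.419), np.float64(-0.422), np.float64(0.115)), (np.int64(435), np.int64(257), np.float64(0.416), np.float64(-0.418), np.float64(0.112)), (np.int64(435), np.int64(258), np.float64(0.414), np.float64(-0.416), np.float64(0.115))]
base ((446.89752197265625, -423.2361755371094), (52.01881408691406, 76.9180908203125), 77.588134765625) [0.01883122 0.02479722 0.11517618]
```

View pics/crop.png

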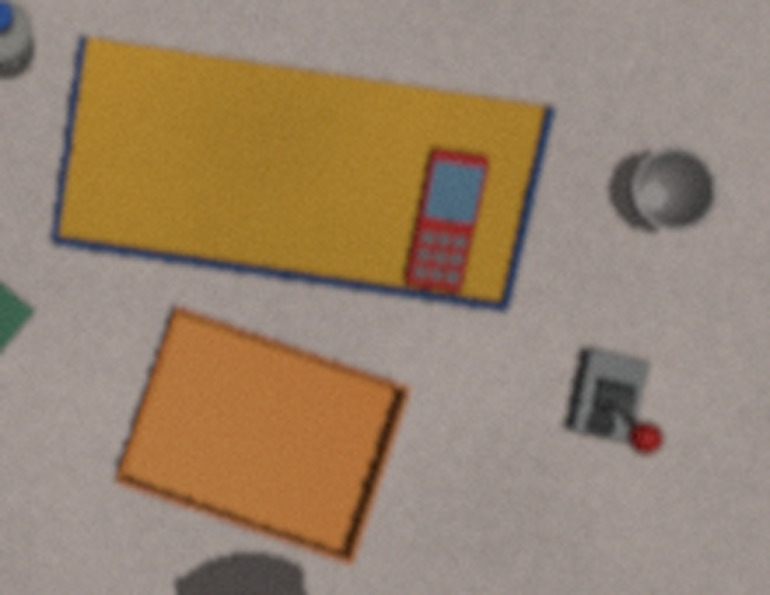

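The crop shows one red phone on the rack, close to its right rim and aligned with the slope. My rack and tray masks were mixed up; redoing them with height limits.

```bash
cat >> h.py <<'E'
def rackphones(f,R,C):
    P=cloud(f);b=(P-C)@R;hsv=cv2.cvtColor(f["pixels"],cv2.COLOR_RGB2HSV)
    ph=((np.abs(b[...,0])<.078)&(np.abs(b[...,1])<.174)&(b[...,2]>.006)&(b[...,2]<.05)).astype(np.uint8)
    ph=cv2.morphologyEx(ph,cv2.MORPH_OPEN,np.ones((5,5)))
    n,l,s,_=cv2.connectedComponentsWithStats(ph,connectivity=4);out=[]
    for i in range(1,n):
        if s[i,4]<100: continue
        q=b[l==i]*1000;(c,wh,a)=cv2.minAreaRect(q[:,:2].astype(np.float32))
        h=hsv[l==i];red=np.mean(((h[:,0]<10)|(h[:,0]>170))&(h[:,1]>120))
        out.append(("red" if red>.2 else "black",np.round(c,1).tolist(),np.round(wh).tolist(),round(a,1),np.round(np.percentile(q[:,2],[5,50,95]),1).tolist()))
    return out
E
python3 - <<'E'
from h import *
f=robot.grab_frame("top")
P=cloud(f);hsv=cv2.cvtColor(f["pixels"],cv2.COLOR_RGB2HSV);H,S,V=[hsv[...,i] for i in range(3)]
reg=np.zeros(H.shape,bool);reg[130:225,255:415]=1
y=(H>18)&(H<32)&(S>130)&reg;y=cv2.erode(y.astype(np.uint8),np.ones((5,5)))>0
q=P[y];c=q.mean(0);n=np.linalg.svd(q-c,full_matrices=False)[2][2];n*=np.sign(n[2])
print("n",n,"slope",np.degrees(np.arccos(n[2])),"dir",np.degrees(np.arctan2(-n[1],-n[0])))
ex=np.array([-n[0],-n[1],0]);ex[2]=(n[0]**2+n[1]**2)/n[2];ex/=np.linalg.norm(ex);ey=np.cross(n,ex)
R=np.stack([ex,ey,n],1);a=(P-c)@R;r=reg&(np.abs(a[...,2])<.03)&(P[...,2]>.045)
(cc,wh,ang)=cv2.minAreaRect(a[r][:,:2].astype(np.float32));print(cc,wh,ang)
y2=cv2.minAreaRect(a[y][:,:2].astype(np.float32));print("yellow",y2)
C=c+ex*cc[0]+ey*cc[1];print("C",C,R)
np.savez("rack.npz",R=R,C=C);print(rackphones(f,R,C))
reg2=np.zeros(H.shape,bool);reg2[210:295,275:375]=1
w=reg2&(P[...,2]>.03)&(P[...,2]<.05)&(H>3)&(H<18)&(S>130)
print("tray rim",cv2.minAreaRect((P[w][:,:2]*1000).astype(np.float32)),w.sum())
w=reg2&(P[...,2]<.012)&(H>3)&(H<18)&(S>130)
print("floor",cv2.minAreaRect((P[w][:,:2]*1000).astype(np.float32)),np.median(P[w][:,2]))
b=(P[...,2]>.01)&(P[...,2]<.07)&(S<60);b[:,:405]=0;b[:,445:]=0;b[:222]=0;b[270:]=0
q=P[b];print("base",cv2.minAreaRect((q[:,:2]*1000).astype(np.float32)),np.percentile(q[:,2],[5,50,95]))
for nm,cl in(("bottle",(238,262,122,155)),("bowl",(425,457,170,198)),("driver",(70,145,288,305))):
    u0,u1,v0,v1=cl;Q=P[v0:v1,u0:u1];Q=Q[Q[...,2]>.012];print(nm,Q.min(0),Q.max(0))
E
```

```text
n [ 0.99254533 -0.10399561  0.06355068] slope 86.35635912303016 dir 174.0185627748488
(0.0001698797568678856, 0.02280905842781067) (0.369380921125412, 0.036404743790626526) 88.697998046875
yellow ((0.5384179353713989, 0.02674967050552368), (1.1352970600128174, 0.34432563185691833), 0.504992663860321)
C [ 0.63495585 -0.16625539  0.08474622] [[-0.06320469 -0.10420625  0.99254533]
 [ 0.00662238 -0.99455571 -0.10399561]
 [ 0.99797861  0.          0.06355068]]
[('black', [5.0, -0.4], [347.0, 26.0], 88.6, [8.2, 28.3, 47.7])]
tray rim ((425.7749328613281, -138.58973693847656), (197.74745178222656, 145.2615509033203), 69.67279052734375) 222
floor ((424.6004943847656, -138.09970092773438), (197.03501892089844, 142.50743103027344), 69.7481460571289) 0.00274936759309924
base ((450.0527038574219, -424.2174377441406), (52.014835357666016, 70.13230895996094), 77.61837005615234) [0.01743345 0.02378851 0.03727826]
bottle [0.4880141  0.01324655 0.01232678] [0.7688117  0.08865441 1.18388385]
bowl [ 0.58118283 -0.50595814  0.01210229] [ 0.64924679 -0.43945785  0.05202373]
driver [0.29330932 0.01324655 0.01204729] [0.4880141  0.57900433 1.18388385]
```

```bash
sed -i 's/    return (c-f\["t"\])@f\["R"\]/    c[d<=0]=np.nan\n    return (c-f["t"])@f["R"]/' h.py
python3 - <<'E'
from h import *
f=robot.grab_frame("top")
P=cloud(f);hsv=cv2.cvtColor(f["pixels"],cv2.COLOR_RGB2HSV);H,S,V=[hsv[...,i] for i in range(3)]
ok=np.isfinite(P[...,2])
reg=np.zeros(H.shape,bool);reg[130:225,255:415]=1
y=(H>18)&(H<32)&(S>130)&reg;y=cv2.erode(y.astype(np.uint8),np.ones((5,5)))>0;y&=ok
q=P[y];c=q.mean(0);n=np.linalg.svd(q-c,full_matrices=False)[2][2];n*=np.sign(n[2])
print("n",n,"slope",np.degrees(np.arccos(n[2])),"dir",np.degrees(np.arctan2(-n[1],-n[0])))
r=reg&ok&(P[...,2]>.03)
print("xy outline",cv2.minAreaRect((P[r][:,:2]*1000).astype(np.float32)))
ex=np.array([-n[0],-n[1],0]);ex[2]=(n[0]**2+n[1]**2)/n[2];ex/=np.linalg.norm(ex);ey=np.cross(n,ex)
R=np.stack([ex,ey,n],1);a=(P-c)@R;r=reg&ok&(np.abs(a[...,2])<.03)&(P[...,2]>.03)
cc,wh,ang=cv2.minAreaRect(a[r][:,:2].astype(np.float32));print(cc,wh,ang)
C=c+ex*cc[0]+ey*cc[1];print("C",C,R)
np.savez("rack.npz",R=R,C=C);print(rackphones(f,R,C))
# bottle
Q=P[122:155,238:262];Q=Q[Q[...,2]>.012];print("bottle",Q.min(0),Q.max(0))
E
```

```text
n [-0.31092843  0.04988889  0.94912307] slope 18.355101072446406 dir -9.115490666885638
xy outline ((609.3824462890625, -133.934326171875), (424.0684509277344, 222.96165466308594), 77.83525085449219)
(-0.0334695503115654, 0.0043510496616363525) (0.4195685386657715, 0.22566841542720795) 88.25517272949219
C [ 0.60701325 -0.13487197  0.06963759] [[ 0.93713661  0.15842502 -0.31092843]
 [-0.15036484  0.98737101  0.04988889]
 [ 0.31490537  0.          0.94912307]]
[('red', [8.8, -144.6], [46.0, 111.0], 89.6, [10.1, 14.1, 17.9])]
bottle [0.71931227 0.03954118 0.01236518] [0.76867525 0.08898912 0.13183265]
```

```bash
python3 - <<'E'
from h import *
f=robot.grab_frame("top")
P=cloud(f);ok=np.isfinite(P[...,2]);z=np.load("rack.npz");R,C=z["R"],z["C"]
hsv=cv2.cvtColor(f["pixels"],cv2.COLOR_RGB2HSV);H,S,V=[hsv[...,i] for i in range(3)]
reg=np.zeros(H.shape,bool);reg[130:225,255:415]=1
y=(H>18)&(H<32)&(S>130)&reg&ok&(P[...,2]>.045)
a=(P-C)@R*1000
print(np.median(a[y][:,2]))
print(cv2.minAreaRect(a[y][:,:2].astype(np.float32)))
for lo in(-150,-100,-50,0,50,100,150):
    s=y&(abs(a[...,1]-lo)<15);print(lo,np.percentile(a[s][:,0],[1,99]),np.median(a[s][:,2]))
for lo in(-40,-20,0,20,40):
    s=y&(abs(a[...,0]-lo)<12);print(lo,np.percentile(a[s][:,1],[1,99]))
E
```

```text
0.022044233777825537
((29.5355224609375, -26.603958129882812), (352.0250549316406, 155.48939514160156), 89.591064453125)
-150 [ 67.18359405 104.68043773] 0.1819258217784845
-100 [-46.45686585 104.28307917] -0.18215059511041137
-50 [-45.00203185 104.1903827 ] 0.11535225377310698
0 [-44.81666998 104.206414  ] -0.03954753601847499
50 [-45.12328937 104.5309223 ] -0.019718607995426993
100 [-44.99877121 105.47424886] 0.1557029684138459
150 [-43.95048534 105.34210426] 0.2025710227396578
-40 [-198.71550484  145.95076414]
-20 [-197.54366134  146.52958121]
0 [-198.25506102  145.86557379]
20 [-198.21807324  146.45697329]
40 [-198.82660924  146.34180419]
```

Request:
{"api": "send_rows", "payload": {
  "rows": [
    [20.5,35.6,0,0,0,3.35,0.7],
    [20.5,35.6,0,0,0,3.35,0.7],
    [20.5,35.6,0,0,0,3.35,0.7],
    [20.5,35.6,0,0,0,3.35,0.7],
    [20.5,35.6,0,0,0,3.35,0.7]
  ]
}}

```text
t: 0.92
eef_pos: [0.2413, -0.379, 0.2055]
tcp_rot: [3.029, 0.833, 0.0]
force: [0.7, -0.2, -0.5]
gripper_width: 0.0654
gripper_force: 0.0
```

Request:
{"api": "send_rows", "payload": {
  "rows": [
    [20.5,35.6,0,0,0,3.35,0.7],
    [20.5,35.6,0,0,0,3.35,0.7],
    [20.5,35.6,0,0,0,3.35,0.7],
    [20.5,35.6,0,0,0,3.35,0.7],
    [20.5,35.6,0,0,0,3.35,0.7]
  ]
}}

```text
t: 1.55
eef_pos: [0.3438, -0.201, 0.2057]
tcp_rot: [2.875, 1.265, 0.001]
force: [-0.1, 1.2, -0.3]
gripper_width: 0.0658
gripper_force: 0.0
```

Request:
{"api": "send_rows", "payload": {
  "rows": [
    [20.5,35.6,0,0,0,3.35,0.7],
    [20.5,35.6,0,0,0,3.35,0.7],
    [20.5,35.6,0,0,0,3.35,0.7],
    [20.5,35.6,0,0,0,3.35,0.7],
    [20.5,35.6,0,0,0,3.35,0.7]
  ]
}}

```text
t: 2.17
eef_pos: [0.4463, -0.0229, 0.2056]
tcp_rot: [2.66, 1.671, 0.0]
force: [0.1, -0.1, 0.2]
gripper_width: 0.066
gripper_force: 0.0
```

Request:
{"api": "send_rows", "payload": {
  "rows": [
    [20.5,35.6,0,0,0,3.35,0.7],
    [20.5,35.6,0,0,0,3.35,0.7],
    [20.5,35.6,0,0,0,3.35,0.7],
    [20.5,35.6,0,0,0,3.35,0.7],
    [20.5,35.6,0,0,0,3.35,0.7]
  ]
}}

```text
t: 2.8
eef_pos: [0.5488, 0.1551, 0.2055]
tcp_rot: [2.388, 2.041, 0.0]
force: [-0.0, 0.4, -0.0]
gripper_width: 0.0659
gripper_force: 0.0
```

```bash
cat >> h.py <<'E'
from scipy.spatial.transform import Rotation as Ro
z_=np.load("rack.npz");R_=z_["R"];C_=z_["C"]+R_@[.027,-.0262,0]
TR=np.array([425.3,-138.4,4.])/1000;ta=np.radians(69.7)
def tool(ang,up=np.array([0,0,1.])):
    "tool rotation, y-axis along horizontal angle ang (rad), z=-up"
    z=-up;y=np.array([np.cos(ang),np.sin(ang),0]);y-=z*(y@z);y/=np.linalg.norm(y);return np.stack([np.cross(y,z),y,z],1)
def delta(p,Rt):
    "p mm; prints shift and turn still to go"
    s=robot.get_state();Rc=Ro.from_rotvec(s["tcp_rot"]).as_matrix()
    best=min((Ro.from_matrix(Rt@np.diag([k,k,1])@Rc.T).as_rotvec(degrees=True) for k in(1,-1)),key=np.linalg.norm)
    print("d",np.round(np.array(p)-s["eef_pos"]*1000,1),"turn",np.round(best,1),"t",round(s["t"],1),"tcp",np.round(s["eef_pos"]*1000,1),"F",np.round(s["force"],1),"w",round(s["gripper_width"]*1000,1),"gf",round(float(s["gripper_force"]),1),"j",np.round(np.degrees(s["joint_positions"])))
def dpick(x,y,yaw,z): delta([x,y,z],tool(np.radians(yaw-90)))
def drack(x,y,h): delta((C_+R_@(np.array([x,y,h])/1000))*1000,tool(np.arctan2(R_[1,1],R_[0,1]),R_[:,2]))
def dtray(x,y,h):
    c,s=np.cos(ta),np.sin(ta);delta((TR*1000+np.array([x*s+y*c,-x*c+y*s,h])),tool(ta))
E
python3 - <<'E'
from h import *
f=robot.grab_frame("top");o,_=phones(f)
for x in o:print(x)
dpick(549.3,154,80.8,60)
f=robot.grab_frame("wrist");save(f,"w1")
print(rackphones(robot.grab_frame("top"),R_,C_))
E
```

```text
('red', [449.7, 242.3], 16.2, 64.3, 89, 29)
('red', [367.7, 296.5], 16.6, 68.4, 111, 46)
d [  -2.3   -5.6 -145.1] turn [-0.3  0.2 -0.4] t 2.9 tcp [551.6 159.6 205.1] F [2.8 2.9 0.8] w 66.1 gf 0.0 j [ 9. 16. 87.  0. 78. 18.]
[('red', [-17.6, -118.7], [110.0, 47.0], 0.2, [10.2, 14.2, 17.6])]
```

View pics/w1.png

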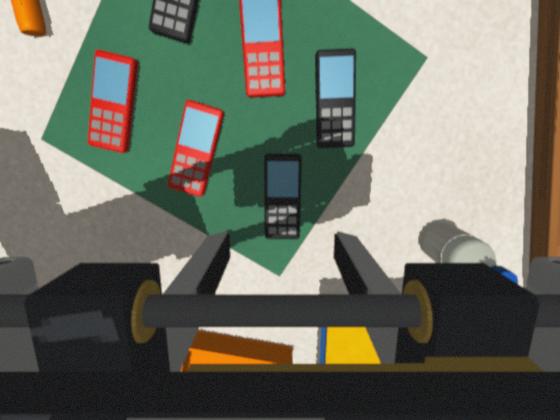

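Wrist view: the target black phone (282,197) lies between the fingers. Settle, then descend.

Request:
{"api": "send_rows", "payload": {
  "rows": [
    [0,0,-30,0,0,0,0.7],
    [0,0,-30,0,0,0,0.7],
    [0,0,-30,0,0,0,0.7],
    [0,0,-30,0,0,0,0.7],
    [0,0,0,0,0,0,0.7]
  ]
}}

```text
t: 3.58
eef_pos: [0.5456, 0.1524, 0.0836]
tcp_rot: [-2.39, -2.035, 0.008]
force: [-0.6, 0.2, 0.1]
gripper_width: 0.0656
gripper_force: 0.0
```

```bash
python3 - <<'E'
from h import *
dpick(549.3,154,80.8,6.5)
f=robot.grab_frame("wrist");P=cloud(f);o=(P[...,2]>.010)&(P[...,2]<.03)
hsv=cv2.cvtColor(f["pixels"],cv2.COLOR_RGB2HSV)
n,l,s,c=cv2.connectedComponentsWithStats(o.astype(np.uint8))
for i in range(1,n):
    if s[i,4]>800: print(s[i],cv2.minAreaRect((P[l==i][:,:2]*1000).astype(np.float32)),np.median(P[l==i][:,2]))
E
```

```text
d [  3.7   1.6 -77.1] turn [ 0.1 -0.3 -0. ] t 3.6 tcp [545.6 152.4  83.6] F [-0.6  0.2  0.1] w 65.6 gf 0.0 j [ 9. 21. 98. -0. 62. 18.]
[   0    0   66  151 9016] ((370.2610168457031, 294.1932373046875), (110.37195587158203, 44.9517707824707), 68.3016357421875) 0.01634197368882563
[ 228    0   66   65 3865] ((551.69189453125, 296.2680358886719), (43.346954345703125, 46.038326263427734), 84.24894714355469) 0.016001303497160904
[ 340    0   64  142 8460] ((629.7691040039062, 254.62628173828125), (102.32244110107422, 46.383689880371094), 83.56202697753906) 0.016170751586522474
[ 120   69   81  146 7817] ((454.5464172363281, 226.99038696289062), (109.99897766113281, 45.795806884765625), 64.51782989501953) 0.01636739021279517
[ 262  150   56  124 6565] ((550.8766479492188, 153.00111389160156), (108.44078826904297, 46.07042694091797), 80.73023223876953) 0.016327020960358
```

Request:
{"api": "send_rows", "payload": {
  "rows": [
    [2,1,-22,0,0,0,0.7],
    [2,0,-22,0,0,0,0.7],
    [0,0,-20,0,0,0,0.7],
    [0,0,-12,0,0,0,0.7],
    [0,0,0,0,0,0,0.7]
  ]
}}

```text
t: 4.25
eef_pos: [0.5524, 0.1546, 0.0098]
tcp_rot: [2.391, 2.038, 0.0]
force: [-0.4, -0.0, 0.1]
gripper_width: 0.0657
gripper_force: 0.0
```

Request:
{"api": "send_rows", "payload": {
  "rows": [
    [0,0,0,0,0,0,0.3],
    [0,0,0,0,0,0,0.3],
    [0,0,0,0,0,0,0.3],
    [0,0,0,0,0,0,0.3]
  ]
}}

```text
t: 4.75
eef_pos: [0.5528, 0.1549, 0.0103]
tcp_rot: [2.39, 2.038, 0.002]
force: [-0.7, -0.5, 5.5]
gripper_width: 0.0456
gripper_force: 30.0
```

Request:
{"api": "send_rows", "payload": {
  "rows": [
    [0,0,20,0,0,0,0.3],
    [0,0,40,0,0,0,0.3],
    [0,0,50,0,0,0,0.3],
    [0,0,50,0,0,0,0.3],
    [0,0,0,0,0,0,0.3]
  ]
}}

```text
t: 5.38
eef_pos: [0.5549, 0.1553, 0.1736]
tcp_rot: [2.387, 2.036, 0.012]
force: [-0.1, 0.1, -1.6]
gripper_width: 0.0454
gripper_force: 30.0
```

```bash
python3 - <<'E'
from h import *
drack(-12,-35,60);drack(-12,-35,4)
E
```

```text
d [  37.8 -349.9  -42.3] turn [-17.  -11.6  89. ] t 5.4 tcp [554.9 155.3 173.6] F [-0.1  0.1 -1.6] w 45.4 gf 30.0 j [ 9. 17. 90.  0. 73. 18.]
d [  55.2 -352.7  -95.4] turn [-17.  -11.6  89. ] t 5.4 tcp [554.9 155.3 173.6] F [-0.1  0.1 -1.6] w 45.4 gf 30.0 j [ 9. 17. 90.  0. 73. 18.]
```

Request:
{"api": "send_rows", "payload": {
  "rows": [
    [3.1,-29.2,0,-1.42,-0.97,7.42,0.3],
    [3.1,-29.2,0,-1.42,-0.97,7.42,0.3],
    [3.1,-29.2,0,-1.42,-0.97,7.42,0.3],
    [3.1,-29.2,0,-1.42,-0.97,7.42,0.3],
    [3.1,-29.2,0,-1.42,-0.97,7.42,0.3]
  ]
}}

```text
t: 6.0
eef_pos: [0.5664, 0.0081, 0.1673]
tcp_rot: [1.536, 2.574, -0.026]
force: [0.2, -0.8, -1.3]
gripper_width: 0.0456
gripper_force: 30.0
```

Request:
{"api": "send_rows", "payload": {
  "rows": [
    [3.1,-29.2,0,-1.42,-0.97,7.42,0.3],
    [3.1,-29.2,0,-1.42,-0.97,7.42,0.3],
    [3.1,-29.2,0,-1.42,-0.97,7.42,0.3],
    [3.1,-29.2,0,-1.42,-0.97,7.42,0.3],
    [3.1,-29.2,0,-1.42,-0.97,7.42,0.3]
  ]
}}

```text
t: 6.62
eef_pos: [0.5818, -0.1374, 0.1672]
tcp_rot: [0.599, 2.803, -0.042]
force: [-0.3, -0.7, -0.2]
gripper_width: 0.0455
gripper_force: 30.0
```

Request:
{"api": "send_rows", "payload": {
  "rows": [
    [3.1,-29.2,0,-1.42,-0.97,7.42,0.3],
    [3.1,-29.2,0,-1.42,-0.97,7.42,0.3],
    [0,0,-20,0,0,0,0.3],
    [0,0,-20,0,0,0,0.3],
    [0,0,0,0,0,0,0.3]
  ]
}}

```text
t: 7.25
eef_pos: [0.5867, -0.1944, 0.1257]
tcp_rot: [0.227, 2.816, -0.045]
force: [-0.7, -0.3, -1.1]
gripper_width: 0.0452
gripper_force: 30.0
```

```bash
cat >> h.py <<'E'
def held(name=None):
    f=robot.grab_frame("wrist")
    if name: save(f,name)
E
python3 - <<'E'
from h import *
drack(-12,-35,9);held("w2")
E
```

```text
d [ 21.8  -2.7 -42.8] turn [ 0.3 -0.2  0.2] t 7.2 tcp [ 586.7 -194.4  125.7] F [-0.7 -0.3 -1.1] w 45.2 gf 30.0 j [ -28.   14.  104.    8.   45. -114.]
```

View pics/w2.png

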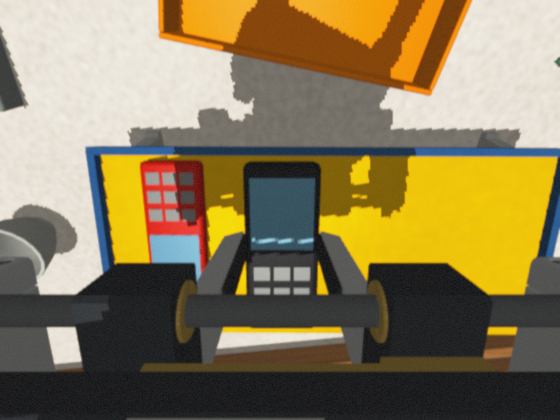

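Wrist view: phone held squarely between the fingers, above the yellow plate, with clear space left of it to the red phone (175,220).

Request:
{"api": "send_rows", "payload": {
  "rows": [
    [8,0,2,0,0,0,0.3],
    [5,-1,-16,0,0,0,0.3],
    [5,-1,-15,0,0,0,0.3],
    [3,-1,-9,0,0,0,0.3],
    [0,0,0,0,0,0,0.3]
  ]
}}

```text
t: 7.92
eef_pos: [0.6099, -0.1982, 0.0899]
tcp_rot: [0.226, 2.812, -0.048]
force: [0.2, 0.2, -1.1]
gripper_width: 0.0454
gripper_force: 30.0
```

```bash
python3 - <<'E'
from h import *
drack(-12,-35,7)
E
```

```text
d [-0.7  1.  -8.9] turn [0.4 0.  0.1] t 7.9 tcp [ 609.9 -198.2   89.9] F [ 0.2  0.2 -1.1] w 45.4 gf 30.0 j [ -27.   18.  105.    8.   40. -114.]
```

Request:
{"api": "send_rows", "payload": {
  "rows": [
    [1,0,-4,0,0,0,0.3],
    [1,0,-3,0,0,0,0.3],
    [0,0,0,0,0,0,0.3]
  ]
}}

```text
t: 8.3
eef_pos: [0.6124, -0.1985, 0.0845]
tcp_rot: [0.226, 2.809, -0.049]
force: [-1.3, -0.0, -1.4]
gripper_width: 0.0459
gripper_force: 30.0
```

Request:
{"api": "send_rows", "payload": {
  "rows": [
    [0,0,0,0,0,0,0.62],
    [0,0,0,0,0,0,0.62],
    [0,0,0,0,0,0,0.62],
    [-3,0,9,0,0,0,0.62],
    [-10,1,28,0,0,0,0.62]
  ]
}}

```text
t: 8.93
eef_pos: [0.5985, -0.1972, 0.1207]
tcp_rot: [0.226, 2.812, -0.047]
force: [0.9, -0.3, 0.1]
gripper_width: 0.0585
gripper_force: 0.0
```

Request:
{"api": "send_rows", "payload": {
  "rows": [
    [-10,0,40,0,0,0,0.7],
    [-5,0,30,0,0,0,0.7],
    [0,45,0,1.4,1.0,-7.4,0.7],
    [0,50,0,1.4,1.0,-7.4,0.7],
    [0,50,0,1.4,1.0,-7.4,0.7]
  ]
}}

```text
t: 9.55
eef_pos: [0.5843, -0.0518, 0.1927]
tcp_rot: [0.799, 2.775, -0.041]
force: [0.2, -0.2, -0.2]
gripper_width: 0.0658
gripper_force: 0.0
```

Request:
{"api": "send_rows", "payload": {
  "rows": [
    [0,50,0,1.4,1.0,-7.4,0.7],
    [0,50,0,1.4,1.0,-7.4,0.7],
    [0,30,0,1.4,1.0,-7.4,0.7],
    [0,0,0,1.4,1.0,-7.4,0.7],
    [0,0,0,0,0,0,0.7]
  ]
}}

```text
t: 10.18
eef_pos: [0.585, 0.0775, 0.192]
tcp_rot: [1.534, 2.574, -0.026]
force: [-0.2, -0.5, -0.4]
gripper_width: 0.0657
gripper_force: 0.0
```

```bash
python3 - <<'E'
from h import *
f=robot.grab_frame("top");o,_=phones(f)
for x in o:print(x)
print(rackphones(f,R_,C_))
dpick(629.1,260,83.6,100)
f=robot.grab_frame("scene");P=cloud(f);print(rackphones(f,R_,C_))
E
```

```text
('black', [556.5, 355.5], 16.4, 84.2, 62, 46)
('black', [473.6, 405.0], 16.5, 64.8, 111, 46)
('black', [379.3, 326.6], 17.0, 66.2, 48, 46)
[('black', [-8.6, -34.4], [46.0, 110.0], 89.7, [10.1, 14.3, 17.7]), ('red', [-18.0, -118.8], [47.0, 110.0], 89.6, [9.9, 14.1, 17.6])]
d [ 44.5 182.9 -91.8] turn [  7.    4.8 -34.8] t 10.2 tcp [584.6  77.1 191.8] F [-0.5  0.1  0.5] w 65.4 gf 0.0 j [  4.  14.  91.  -6.  69. -22.]
[('red', [-18.5, -117.5], [119.0, 56.0], 1.6, [8.7, 15.0, 19.5]), ('black', [16.6, -33.1], [64.0, 47.0], 2.0, [8.7, 14.5, 18.6]), ('black', [-33.0, -31.7], [53.0, 47.0], 2.2, [10.2, 14.9, 19.3])]
```

Request:
{"api": "send_rows", "payload": {
  "rows": [
    [8.9,36.6,0,1.4,1,-7,0.7],
    [8.9,36.6,0,1.4,1,-7,0.7],
    [8.9,36.6,0,1.4,1,-7,0.7],
    [8.9,36.6,0,1.4,1,-7,0.7],
    [8.9,36.6,0,1.4,0.8,-7,0.7]
  ]
}}

```text
t: 10.9
eef_pos: [0.6292, 0.2605, 0.1917]
tcp_rot: [-2.351, -2.081, -0.003]
force: [0.8, -0.8, -0.3]
gripper_width: 0.0657
gripper_force: 0.0
```

Request:
{"api": "send_rows", "payload": {
  "rows": [
    [0,0,-30,0,0,0,0.7],
    [0,0,-40,0,0,0,0.7],
    [0,0,-40,0,0,0,0.7],
    [0,0,0,0,0,0,0.7]
  ]
}}

```text
t: 11.4
eef_pos: [0.6262, 0.2586, 0.0784]
tcp_rot: [-2.345, -2.084, 0.009]
force: [0.9, -0.9, 0.7]
gripper_width: 0.0659
gripper_force: 0.0
```

```bash
cat >> h.py <<'E'
def wp():
    f=robot.grab_frame("wrist");P=cloud(f);o=(P[...,2]>.010)&(P[...,2]<.03)
    hsv=cv2.cvtColor(f["pixels"],cv2.COLOR_RGB2HSV)
    n,l,s,c=cv2.connectedComponentsWithStats(o.astype(np.uint8),connectivity=4)
    for i in range(1,n):
        if s[i,4]>1500:
            (c,wh,a)=cv2.minAreaRect((P[l==i][:,:2]*1000).astype(np.float32))
            if wh[0]<wh[1]:a+=90
            h=hsv[l==i];red=np.mean(((h[:,0]<10)|(h[:,0]>170))&(h[:,1]>120))
            print("wrist","red" if red>.2 else "black",s[i][:4],np.round(c,1),np.round(wh),"yaw",round((a+90)%180-90,1))
E
python3 - <<'E'
from h import *
dpick(629.5,259,83.6,8.5);wp()
E
```

```text
d [  3.3   0.4 -69.9] turn [ 0.  -0.4  0.3] t 11.4 tcp [626.2 258.6  78.4] F [ 0.9 -0.9  0.7] w 65.9 gf 0.0 j [17. 30. 83.  0. 68. 23.]
wrist black [ 21   0  84 135] [473.5 399. ] [101.  47.] yaw 65.3
wrist red [149  67  70 143] [555.2 329.7] [110.  47.] yaw 84.5
wrist black [261 151  57 127] [630.6 258.7] [109.  46.] yaw 83.7
wrist red [ 69 209  66  61] [466.1 251.1] [58. 46.] yaw 64.5
```

Request:
{"api": "send_rows", "payload": {
  "rows": [
    [0,0,-22,0,0,0,0.7],
    [0,0,-22,0,0,0,0.7],
    [0,0,-18,0,0,0,0.7],
    [0,0,-10,0,0,0,0.7],
    [0,0,0,0,0,0,0.7]
  ]
}}

```text
t: 12.08
eef_pos: [0.6289, 0.2601, 0.0094]
tcp_rot: [-2.347, -2.086, -0.002]
force: [-1.1, -0.3, -0.6]
gripper_width: 0.0659
gripper_force: 0.0
```

Request:
{"api": "send_rows", "payload": {
  "rows": [
    [0,0,0,0,0,0,0.3],
    [0,0,0,0,0,0,0.3],
    [0,0,0,0,0,0,0.3],
    [0,0,0,0,0,0,0.3]
  ]
}}

```text
t: 12.58
eef_pos: [0.6298, 0.2604, 0.0103]
tcp_rot: [-2.348, -2.086, -0.005]
force: [0.7, 0.1, 2.4]
gripper_width: 0.0454
gripper_force: 30.0
```

Request:
{"api": "send_rows", "payload": {
  "rows": [
    [0,0,20,0,0,0,0.3],
    [0,0,40,0,0,0,0.3],
    [0,0,50,0,0,0,0.3],
    [0,0,50,0,0,0,0.3],
    [0,0,0,0,0,0,0.3]
  ]
}}

```text
t: 13.2
eef_pos: [0.6313, 0.261, 0.1744]
tcp_rot: [2.347, 2.085, 0.015]
force: [0.4, -0.3, -1.4]
gripper_width: 0.0458
gripper_force: 30.0
```

```bash
python3 - <<'E'
from h import *
drack(-10,45,60)
E
```

```text
d [ -24.  -376.9  -42.4] turn [-16.7 -12.   86.7] t 13.2 tcp [631.3 261.  174.4] F [ 0.4 -0.3 -1.4] w 45.8 gf 30.0 j [17. 26. 75.  0. 79. 23.]
```

Request:
{"api": "send_rows", "payload": {
  "rows": [
    [-2,-31.4,0,-1.39,-1,7.22,0.3],
    [-2,-31.4,0,-1.39,-1,7.22,0.3],
    [-2,-31.4,0,-1.39,-1,7.22,0.3],
    [-2,-31.4,0,-1.39,-1,7.22,0.3],
    [-2,-31.4,0,-1.39,-1,7.22,0.3]
  ]
}}

```text
t: 13.82
eef_pos: [0.6172, 0.1022, 0.1671]
tcp_rot: [1.507, 2.594, -0.025]
force: [-0.7, -1.1, -0.7]
gripper_width: 0.0453
gripper_force: 30.0
```

Request:
{"api": "send_rows", "payload": {
  "rows": [
    [-2,-31.4,0,-1.39,-1,7.22,0.3],
    [-2,-31.4,0,-1.39,-1,7.22,0.3],
    [-2,-31.4,0,-1.39,-1,7.22,0.3],
    [-2,-31.4,0,-1.39,-1,7.22,0.3],
    [-2,-31.4,0,-1.39,-1,7.22,0.3]
  ]
}}

```text
t: 14.45
eef_pos: [0.607, -0.0543, 0.1671]
tcp_rot: [0.591, 2.807, -0.041]
force: [0.3, -0.8, -1.3]
gripper_width: 0.0458
gripper_force: 30.0
```

Request:
{"api": "send_rows", "payload": {
  "rows": [
    [-2,-31.4,0,-1.39,-1,7.22,0.3],
    [-2,-31.4,0,-1.39,-1,7.22,0.3],
    [0,0,-20,0,0,0,0.3],
    [0,0,-20,0,0,0,0.3],
    [0,0,0,0,0,0,0.3]
  ]
}}

```text
t: 15.08
eef_pos: [0.6019, -0.1158, 0.1257]
tcp_rot: [0.23, 2.818, -0.045]
force: [-0.4, -0.4, -1.4]
gripper_width: 0.0457
gripper_force: 30.0
```

```bash
python3 - <<'E'
from h import *
drack(-10,45,9)
E
```

```text
d [ 21.2  -2.6 -42.2] turn [ 0.3 -0.3  0.3] t 15.1 tcp [ 601.9 -115.8  125.7] F [-0.4 -0.4 -1.4] w 45.7 gf 30.0 j [ -19.   13.  105.    4.   44. -102.]
```

Request:
{"api": "send_rows", "payload": {
  "rows": [
    [8,0,2,0,0,0,0.3],
    [5,-1,-16,0,0,0,0.3],
    [5,-1,-15,0,0,0,0.3],
    [3,-1,-9,0,0,0,0.3],
    [0,0,0,0,0,0,0.3]
  ]
}}

```text
t: 15.7
eef_pos: [0.6253, -0.1194, 0.0899]
tcp_rot: [0.228, 2.813, -0.046]
force: [0.8, -0.4, -0.8]
gripper_width: 0.0458
gripper_force: 30.0
```

Request:
{"api": "send_rows", "payload": {
  "rows": [
    [1,0,-4,0,0,0,0.3],
    [1,0,-3,0,0,0,0.3],
    [0,0,0,0,0,0,0.3]
  ]
}}

```text
t: 16.08
eef_pos: [0.6281, -0.1197, 0.0846]
tcp_rot: [0.228, 2.81, -0.047]
force: [-0.5, 0.2, -0.7]
gripper_width: 0.0455
gripper_force: 30.0
```

```bash
python3 - <<'E'
from h import *
drack(-10,45,7)
E
```

```text
d [-4.3  1.2 -3. ] turn [0.4 0.1 0.2] t 16.1 tcp [ 628.1 -119.7   84.6] F [-0.5  0.2 -0.7] w 45.5 gf 30.0 j [ -19.   18.  106.    4.   38. -102.]
```

Request:
{"api": "send_rows", "payload": {
  "rows": [
    [0,0,-1.5,0,0,0,0.3],
    [0,0,0,0,0,0,0.62],
    [0,0,0,0,0,0,0.62],
    [0,0,0,0,0,0,0.62],
    [-3,0,9,0,0,0,0.62]
  ]
}}

```text
t: 16.7
eef_pos: [0.6244, -0.1194, 0.0914]
tcp_rot: [0.228, 2.812, -0.047]
force: [0.2, 0.3, 0.3]
gripper_width: 0.0584
gripper_force: 0.0
```

Request:
{"api": "send_rows", "payload": {
  "rows": [
    [-10,1,30,0,0,0,0.62],
    [-10,0,40,0,0,0,0.7],
    [-5,0,30,0,0,0,0.7],
    [-4,40,0,1.39,1,-7.22,0.7],
    [-4,44,0,1.39,1,-7.22,0.7]
  ]
}}

```text
t: 17.32
eef_pos: [0.5919, -0.0346, 0.1935]
tcp_rot: [0.606, 2.799, -0.041]
force: [0.2, -0.4, 0.2]
gripper_width: 0.0658
gripper_force: 0.0
```

Request:
{"api": "send_rows", "payload": {
  "rows": [
    [-4,44,0,1.39,1,-7.22,0.7],
    [-4,44,0,1.39,1,-7.22,0.7],
    [-4,44,0,1.39,1,-7.22,0.7],
    [-4,44,0,1.39,1,-7.22,0.7],
    [-4,44,0,1.39,1,-7.22,0.7]
  ]
}}

```text
t: 17.95
eef_pos: [0.5717, 0.1869, 0.1927]
tcp_rot: [1.517, 2.585, -0.02]
force: [0.5, 0.2, 0.2]
gripper_width: 0.0657
gripper_force: 0.0
```

Request:
{"api": "send_rows", "payload": {
  "rows": [
    [-4,44,0,1.39,1,-7.22,0.7],
    [-4,44,0,1.39,1,-7.22,0.7],
    [-4,44,0,1.39,1,-7.22,0.7],
    [-4,10,0,1.39,1,-7.22,0.7],
    [0,0,0,1.39,1,-7.22,0.7]
  ]
}}

```text
t: 18.58
eef_pos: [0.5555, 0.3288, 0.1923]
tcp_rot: [-2.349, -2.083, -0.003]
force: [-0.7, 0.8, 0.4]
gripper_width: 0.0655
gripper_force: 0.0
```

```bash
python3 - <<'E'
from h import *
f=robot.grab_frame("top");o,_=phones(f)
for x in o:print(x)
print(rackphones(f,R_,C_))
dpick(555,330,84.4,80);wp()
E
```

```text
('red', [552.0, 311.4], 16.4, 84.4, 70, 46)
('red', [452.8, 229.1], 16.4, 64.3, 110, 46)
[('black', [-6.3, 45.5], [110.0, 46.0], 0.0, [10.3, 14.1, 17.4]), ('black', [-9.0, -34.7], [46.0, 111.0], 89.7, [10.1, 14.0, 17.8]), ('red', [-17.5, -118.6], [110.0, 47.0], 0.9, [9.5, 13.9, 17.4])]
d [  -1.4    2.5 -112.3] turn [-0.2  0.   1.5] t 18.6 tcp [556.4 327.5 192.3] F [0.7 0.  0.1] w 65.7 gf 0.0 j [24. 22. 78.  0. 79. 31.]
wrist black [ 25   0  54 178] [311.6 472.4] [187.  23.] yaw 86.8
wrist black [532   0  28 260] [863.9 350.5] [  5. 296.] yaw -89.8
wrist black [176  85  61 103] [474.7 403.1] [110.  46.] yaw 65.0
wrist red [261 145  40  91] [555.1 329.4] [110.  46.] yaw 84.3
wrist red [116 191  48  72] [372.2 302. ] [94. 46.] yaw 68.0
```

Request:
{"api": "send_rows", "payload": {
  "rows": [
    [0,1,-40,0,0,1.5,0.7],
    [0,0,-45,0,0,0,0.7],
    [0,0,-40,0,0,0,0.7],
    [0,0,-25,0,0,0,0.7],
    [0,0,0,0,0,0,0.7]
  ]
}}

```text
t: 19.3
eef_pos: [0.5543, 0.3275, 0.0402]
tcp_rot: [-2.318, -2.117, 0.005]
force: [0.2, 1.1, 0.9]
gripper_width: 0.0658
gripper_force: 0.0
```

```bash
python3 - <<'E'
from h import *
dpick(555,330,84.4,8.5);wp()
E
```

```text
d [  0.7   2.5 -31.7] turn [ 0.  -0.2 -0.4] t 19.3 tcp [554.3 327.5  40.2] F [0.2 1.1 0.9] w 65.8 gf 0.0 j [24. 29. 90.  0. 61. 29.]
wrist black [105  38 106 180] [475.4 403.3] [110.  46.] yaw 65.0
wrist red [252 151  67 144] [555.5 331.6] [106.  46.] yaw 84.5
wrist red [ 16 218  71  71] [380.9 323.3] [50. 46.] yaw 67.8
```

Request:
{"api": "send_rows", "payload": {
  "rows": [
    [0,0,-14,0,0,0,0.7],
    [0,0,-12,0,0,0,0.7],
    [0,0,-6,0,0,0,0.7],
    [0,0,0,0,0,0,0.3],
    [0,0,0,0,0,0,0.3]
  ]
}}

```text
t: 19.98
eef_pos: [0.5562, 0.3285, 0.0102]
tcp_rot: [-2.32, -2.116, -0.003]
force: [0.2, 0.1, -0.1]
gripper_width: 0.0489
gripper_force: 0.0
```

Request:
{"api": "send_rows", "payload": {
  "rows": [
    [0,0,0,0,0,0,0.3],
    [0,0,0,0,0,0,0.3],
    [0,0,20,0,0,0,0.3],
    [0,0,40,0,0,0,0.3],
    [0,0,50,0,0,0,0.3]
  ]
}}

```text
t: 20.6
eef_pos: [0.555, 0.3279, 0.1199]
tcp_rot: [-2.319, -2.116, 0.002]
force: [0.5, 0.7, -0.8]
gripper_width: 0.0457
gripper_force: 30.0
```

Request:
{"api": "send_rows", "payload": {
  "rows": [
    [0,0,50,0,0,0,0.3],
    [0,0,0,0,0,0,0.3]
  ]
}}

```text
t: 20.85
eef_pos: [0.5586, 0.3296, 0.1751]
tcp_rot: [2.32, 2.116, 0.017]
force: [0.8, -0.4, -0.9]
gripper_width: 0.0454
gripper_force: 30.0
```

```bash
python3 - <<'E'
from h import *
drack(-12,125,60)
E
```

```text
d [  59.5 -366.2  -43.8] turn [-16.6 -12.2  85.2] t 20.9 tcp [558.6 329.6 175.1] F [ 0.8 -0.4 -0.9] w 45.4 gf 30.0 j [24. 23. 80.  0. 77. 30.]
```

Request:
{"api": "send_rows", "payload": {
  "rows": [
    [5,-30.5,0,-1.38,-1.02,7.1,0.3],
    [5,-30.5,0,-1.38,-1.02,7.1,0.3],
    [5,-30.5,0,-1.38,-1.02,7.1,0.3],
    [5,-30.5,0,-1.38,-1.02,7.1,0.3],
    [5,-30.5,0,-1.38,-1.02,7.1,0.3]
  ]
}}

```text
t: 21.48
eef_pos: [0.5799, 0.1747, 0.1681]
tcp_rot: [1.486, 2.604, -0.025]
force: [-0.2, 0.7, -0.2]
gripper_width: 0.0457
gripper_force: 30.0
```

Request:
{"api": "send_rows", "payload": {
  "rows": [
    [5,-30.5,0,-1.38,-1.02,7.1,0.3],
    [5,-30.5,0,-1.38,-1.02,7.1,0.3],
    [5,-30.5,0,-1.38,-1.02,7.1,0.3],
    [5,-30.5,0,-1.38,-1.02,7.1,0.3],
    [5,-30.5,0,-1.38,-1.02,7.1,0.3]
  ]
}}

```text
t: 22.1
eef_pos: [0.6046, 0.0226, 0.168]
tcp_rot: [0.584, 2.807, -0.042]
force: [-0.3, -0.2, -0.4]
gripper_width: 0.0458
gripper_force: 30.0
```

Request:
{"api": "send_rows", "payload": {
  "rows": [
    [5,-30.5,0,-1.38,-1.02,7.1,0.3],
    [5,-30.5,0,-1.38,-1.02,7.1,0.3],
    [0,0,-20,0,0,0,0.3],
    [0,0,-20,0,0,0,0.3],
    [0,0,0,0,0,0,0.3]
  ]
}}

```text
t: 22.72
eef_pos: [0.6131, -0.0374, 0.1265]
tcp_rot: [0.228, 2.816, -0.047]
force: [-0.9, -1.3, -0.8]
gripper_width: 0.0453
gripper_force: 30.0
```

```bash
python3 - <<'E'
from h import *
drack(-12,125,7);held("w3")
E
```

```text
d [ 21.5  -1.8 -45.5] turn [ 0.4 -0.2  0.2] t 22.7 tcp [613.1 -37.4 126.5] F [-0.9 -1.3 -0.8] w 45.3 gf 30.0 j [-10.  13. 105.  -0.  44. -90.]
```

View pics/w3.png

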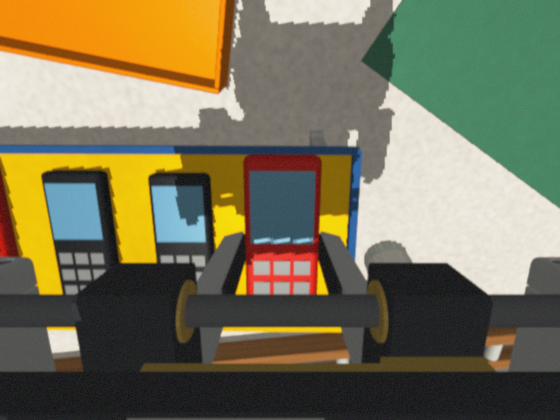

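Wrist view: the red phone is held over the last slot, between the black phone (180,220) and the end rim (355,220), with room on both sides.

Request:
{"api": "send_rows", "payload": {
  "rows": [
    [8,0,2,0,0,0,0.3],
    [5,-1,-16,0,0,0,0.3],
    [5,-1,-15,0,0,0,0.3],
    [2,0,-9,0,0,0,0.3],
    [0,0,0,0,0,0,0.3]
  ]
}}

```text
t: 23.4
eef_pos: [0.6351, -0.0395, 0.0903]
tcp_rot: [0.227, 2.812, -0.047]
force: [0.6, 0.5, -1.2]
gripper_width: 0.0455
gripper_force: 30.0
```

Request:
{"api": "send_rows", "payload": {
  "rows": [
    [1,0,-4,0,0,0,0.3],
    [0,0,-4,0,0,0,0.3],
    [0,0,-1,0,0,0,0.3],
    [0,0,0,0,0,0,0.3]
  ]
}}

```text
t: 23.9
eef_pos: [0.6368, -0.0396, 0.0831]
tcp_rot: [0.227, 2.809, -0.048]
force: [-1.1, -0.2, -0.7]
gripper_width: 0.0456
gripper_force: 30.0
```

```bash
python3 - <<'E'
from h import *
drack(-12,125,7)
E
```

```text
d [-2.3  0.4 -2.1] turn [0.5 0.2 0.2] t 23.9 tcp [636.8 -39.6  83.1] F [-1.1 -0.2 -0.7] w 45.6 gf 30.0 j [-10.  18. 106.  -0.  38. -90.]
```

Request:
{"api": "send_rows", "payload": {
  "rows": [
    [0,0,-1,0,0,0,0.3],
    [0,0,0,0,0,0,0.62],
    [0,0,0,0,0,0,0.62],
    [0,0,0,0,0,0,0.62],
    [-3,0,9,0,0,0,0.62]
  ]
}}

```text
t: 24.52
eef_pos: [0.6334, -0.0395, 0.0904]
tcp_rot: [0.227, 2.811, -0.047]
force: [0.3, 0.0, 0.0]
gripper_width: 0.0584
gripper_force: 0.0
```

Request:
{"api": "send_rows", "payload": {
  "rows": [
    [-10,1,30,0,0,0,0.62],
    [-10,0,40,0,0,0,0.7],
    [-5,0,30,0,0,0,0.7],
    [0,0,0,0,0,0,0.7]
  ]
}}

```text
t: 25.02
eef_pos: [0.6106, -0.0389, 0.1947]
tcp_rot: [0.226, 2.802, -0.048]
force: [0.6, 0.6, -0.0]
gripper_width: 0.0657
gripper_force: 0.0
```

```bash
python3 - <<'E'
from h import *
f=robot.grab_frame("top");o,_=phones(f)
for x in o:print(x)
print(rackphones(f,R_,C_))
dpick(475,404,65,80)
E
```

```text
('black', [473.9, 404.8], 16.7, 64.6, 110, 47)
('red', [452.9, 229.4], 16.7, 64.4, 110, 46)
('red', [367.6, 296.5], 16.6, 68.4, 110, 47)
[('red', [13.2, 125.4], [46.0, 57.0], 89.8, [10.1, 13.9, 17.4]), ('black', [17.9, 45.1], [46.0, 61.0], 89.5, [10.3, 14.0, 17.1]), ('black', [-8.6, -34.8], [46.0, 111.0], 90.0, [10.3, 14.0, 17.5]), ('red', [-17.6, -118.7], [110.0, 46.0], 0.0, [10.4, 14.2, 18.0])]
d [-134.3  442.7 -112.3] turn [-9.  18.  73.5] t 25.1 tcp [609.3 -38.7 192.3] F [ 0.8 -0.5  0. ] w 66.0 gf 0.0 j [-10.   9. 100.  -0.  52. -91.]
```

Request:
{"api": "send_rows", "payload": {
  "rows": [
    [-11.2,36.9,0,-0.75,1.5,6.12,0.7],
    [-11.2,36.9,0,-0.75,1.5,6.12,0.7],
    [-11.2,36.9,0,-0.75,1.5,6.12,0.7],
    [-11.2,36.9,0,-0.75,1.5,6.12,0.7],
    [-11.2,36.9,0,-0.75,1.5,6.12,0.7]
  ]
}}

```text
t: 25.7
eef_pos: [0.5515, 0.1468, 0.1888]
tcp_rot: [-0.566, 2.894, -0.031]
force: [0.7, -0.4, -0.7]
gripper_width: 0.0655
gripper_force: 0.0
```

Request:
{"api": "send_rows", "payload": {
  "rows": [
    [-11.2,36.9,0,-0.75,1.5,6.12,0.7],
    [-11.2,36.9,0,-0.75,1.5,6.12,0.7],
    [-11.2,36.9,0,-0.75,1.5,6.12,0.7],
    [-11.2,36.9,0,-0.75,1.5,6.12,0.7],
    [-11.2,36.9,0,-0.75,1.5,6.12,0.7]
  ]
}}

```text
t: 26.32
eef_pos: [0.4957, 0.3311, 0.1887]
tcp_rot: [-1.376, 2.767, -0.011]
force: [0.7, -0.2, 0.1]
gripper_width: 0.0658
gripper_force: 0.0
```

Request:
{"api": "send_rows", "payload": {
  "rows": [
    [-11.2,36.9,0,-0.75,1.5,6.12,0.7],
    [-11.2,36.9,0,-0.75,1.5,6.12,0.7],
    [0,0,-40,0,0,0,0.7],
    [0,0,-50,0,0,0,0.7],
    [0,0,0,0,0,0,0.7]
  ]
}}

```text
t: 26.95
eef_pos: [0.4707, 0.4018, 0.0953]
tcp_rot: [1.678, -2.638, 0.003]
force: [-0.1, -0.3, 0.1]
gripper_width: 0.066
gripper_force: 0.0
```

```bash
python3 - <<'E'
from h import *
dpick(474.5,404,64.8,8.5);wp();print(rackphones(robot.grab_frame("top"),R_,C_))
E
```

```text
d [  3.8   2.2 -86.8] turn [ 0.5 -0.6 -0.1] t 26.9 tcp [470.7 401.8  95.3] F [-0.1 -0.3  0.1] w 66.0 gf 0.0 j [  34.   24.   89.   -0.   67. -121.]
wrist red [175   0  61  87] [464.3 249.7] [63. 46.] yaw 64.9
wrist red [309   0  59 120] [372.7 305.4] [89. 46.] yaw 68.3
wrist black [435 107  59 162] [309.4 455.7] [152.  26.] yaw 85.9
wrist black [250 158  53 118] [474.7 403.7] [109.  46.] yaw 65.0
[('red', [-13.1, 125.7], [46.0, 109.0], 89.2, [10.5, 14.0, 17.5]), ('black', [-6.5, 45.4], [46.0, 110.0], 89.8, [10.8, 14.2, 17.4]), ('black', [-8.7, -34.8], [46.0, 110.0], 89.7, [9.9, 14.1, 17.7]), ('red', [-17.7, -118.4], [46.0, 110.0], 89.9, [9.9, 14.1, 17.6])]
```

Request:
{"api": "send_rows", "payload": {
  "rows": [
    [0,0,-26,0,0,0,0.7],
    [0,0,-26,0,0,0,0.7],
    [0,0,-22,0,0,0,0.7],
    [0,0,-12,0,0,0,0.7],
    [0,0,0,0,0,0,0.7]
  ]
}}

```text
t: 27.68
eef_pos: [0.4751, 0.4044, 0.0156]
tcp_rot: [1.685, -2.65, 0.002]
force: [-0.3, 0.7, 0.1]
gripper_width: 0.0655
gripper_force: 0.0
```

Request:
{"api": "send_rows", "payload": {
  "rows": [
    [0,0,0,0,0,0,0.3],
    [0,0,0,0,0,0,0.3],
    [0,0,0,0,0,0,0.3],
    [0,0,0,0,0,0,0.3]
  ]
}}

```text
t: 28.18
eef_pos: [0.4752, 0.4046, 0.0159]
tcp_rot: [1.686, -2.651, 0.002]
force: [0.4, 0.4, 5.6]
gripper_width: 0.044
gripper_force: 30.0
```

Request:
{"api": "send_rows", "payload": {
  "rows": [
    [0,0,20,0,0,0,0.3],
    [0,0,40,0,0,0,0.3],
    [0,0,50,0,0,0,0.3],
    [0,0,50,0,0,0,0.3],
    [0,0,0,0,0,0,0.3]
  ]
}}

```text
t: 28.8
eef_pos: [0.4766, 0.4057, 0.1793]
tcp_rot: [-1.682, 2.645, -0.002]
force: [0.2, 0.3, -0.3]
gripper_width: 0.0442
gripper_force: 30.0
```

```bash
python3 - <<'E'
from h import *
dtray(0,50,70)
E
```

```text
d [ -34.  -497.2 -105.3] turn [  0.1   0.4 -85.2] t 28.8 tcp [476.6 405.7 179.3] F [ 0.2  0.3 -0.3] w 44.2 gf 30.0 j [  34.   21.   83.   -0.   76. -121.]
```

```bash
python3 - <<'E'
from h import *
held("w4");o,_=phones(robot.grab_frame("top"))
for x in o:print(x)
E
```

```text
('red', [452.7, 229.1], 16.5, 64.4, 110, 46)
('red', [371.1, 295.7], 17.0, 71.2, 111, 43)
```

View pics/w4.png

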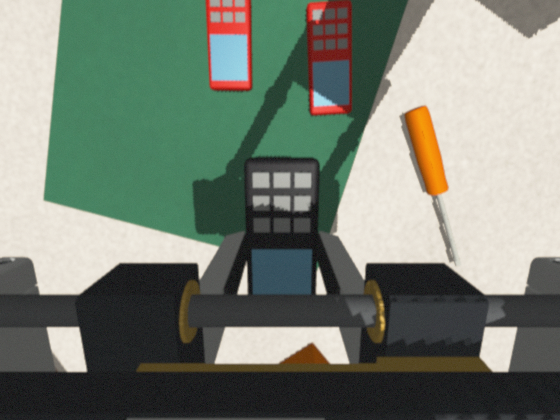

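The phone is held, but only near its top edge (TCP was at 15.6 mm). I'll set it back and grip deeper.

Request:
{"api": "send_rows", "payload": {
  "rows": [
    [0,0,-45,0,0,0,0.3],
    [0,0,-50,0,0,0,0.3],
    [0,0,-40,0,0,0,0.3],
    [0,0,-18,0,0,0,0.3],
    [0,0,-6,0,0,0,0.3]
  ]
}}

```text
t: 29.52
eef_pos: [0.4721, 0.4025, 0.0123]
tcp_rot: [1.681, -2.643, 0.002]
force: [-0.4, 0.0, -1.6]
gripper_width: 0.0458
gripper_force: 29.9
```

Request:
{"api": "send_rows", "payload": {
  "rows": [
    [0,0,0,0,0,0,0.3],
    [0,0,0,0,0,0,0.7],
    [0,0,0,0,0,0,0.7],
    [0,0,0,0,0,0,0.7],
    [0,0,0,0,0,0,0.7]
  ]
}}

```text
t: 30.15
eef_pos: [0.4747, 0.4043, 0.0165]
tcp_rot: [1.685, -2.65, 0.002]
force: [0.5, -0.4, 0.4]
gripper_width: 0.0658
gripper_force: 0.0
```

```bash
python3 - <<'E'
from h import *
dpick(474.5,404,64.8,9);wp()
E
```

```text
d [-0.2 -0.3 -7.5] turn [ 0.1 -0.  -0.1] t 30.1 tcp [474.7 404.3  16.5] F [ 0.5 -0.4  0.4] w 65.8 gf 0.0 j [  34.   29.   95.   -0.   57. -121.]
wrist red [133   0  88  55] [472.  266.8] [27. 46.] yaw -23.6
wrist red [330   0  86 103] [379.6 322.2] [53. 46.] yaw 68.3
wrist black [510  82  50 176] [314.4 433.6] [111.  23.] yaw 79.9
wrist black [245 157  76 138] [469.2 395.6] [91. 46.] yaw 64.4
```

Request:
{"api": "send_rows", "payload": {
  "rows": [
    [0,0,-5,0,0,0,0.7],
    [0,0,-3,0,0,0,0.7],
    [0,0,0,0,0,0,0.7],
    [0,0,0,0,0,0,0.3],
    [0,0,0,0,0,0,0.3]
  ]
}}

```text
t: 30.82
eef_pos: [0.4746, 0.4042, 0.0081]
tcp_rot: [1.685, -2.649, 0.002]
force: [-0.1, 0.2, 0.1]
gripper_width: 0.0495
gripper_force: 0.0
```

Request:
{"api": "send_rows", "payload": {
  "rows": [
    [0,0,0,0,0,0,0.3],
    [0,0,0,0,0,0,0.3]
  ]
}}

```text
t: 31.08
eef_pos: [0.4746, 0.4042, 0.0081]
tcp_rot: [1.685, -2.649, 0.002]
force: [-0.5, 0.1, -0.7]
gripper_width: 0.0456
gripper_force: 30.0
```

Request:
{"api": "send_rows", "payload": {
  "rows": [
    [0,0,20,0,0,0,0.3],
    [0,0,40,0,0,0,0.3],
    [0,0,50,0,0,0,0.3],
    [0,0,40,0,0,0,0.3],
    [0,0,0,0,0,0,0.3]
  ]
}}

```text
t: 31.7
eef_pos: [0.4764, 0.4055, 0.1615]
tcp_rot: [-1.683, 2.646, -0.002]
force: [1.1, 0.4, -1.7]
gripper_width: 0.0455
gripper_force: 30.0
```

```bash
python3 - <<'E'
from h import *
dtray(0,50,70)
E
```

```text
d [ -33.8 -497.   -87.5] turn [  0.1   0.3 -85.2] t 31.7 tcp [476.4 405.5 161.5] F [ 1.1  0.4 -1.7] w 45.5 gf 30.0 j [  34.   21.   84.   -0.   74. -121.]
```

Request:
{"api": "send_rows", "payload": {
  "rows": [
    [-2.4,-35.5,0,0,0,-6.1,0.3],
    [-2.4,-35.5,0,0,0,-6.1,0.3],
    [-2.4,-35.5,0,0,0,-6.1,0.3],
    [-2.4,-35.5,0,0,0,-6.1,0.3],
    [-2.4,-35.5,0,0,0,-6.1,0.3]
  ]
}}

```text
t: 32.33
eef_pos: [0.461, 0.2251, 0.1559]
tcp_rot: [0.923, -2.997, 0.002]
force: [0.5, -0.8, -1.5]
gripper_width: 0.0456
gripper_force: 30.0
```

Request:
{"api": "send_rows", "payload": {
  "rows": [
    [-2.4,-35.5,0,0,0,-6.1,0.3],
    [-2.4,-35.5,0,0,0,-6.1,0.3],
    [-2.4,-35.5,0,0,0,-6.1,0.3],
    [-2.4,-35.5,0,0,0,-6.1,0.3],
    [-2.4,-35.5,0,0,0,-6.1,0.3]
  ]
}}

```text
t: 32.95
eef_pos: [0.4489, 0.0481, 0.1561]
tcp_rot: [0.102, -3.134, -0.0]
force: [0.0, -0.2, -1.4]
gripper_width: 0.0453
gripper_force: 30.0
```

Request:
{"api": "send_rows", "payload": {
  "rows": [
    [-2.4,-35.5,0,0,0,-6.1,0.3],
    [-2.4,-35.5,0,0,0,-6.1,0.3],
    [-2.4,-35.5,0,0,0,-6.1,0.3],
    [-2.4,-35.5,0,0,0,-6,0.3],
    [0,0,0,0,0,0,0.3]
  ]
}}

```text
t: 33.58
eef_pos: [0.4398, -0.0943, 0.1563]
tcp_rot: [-0.56, -3.086, -0.001]
force: [0.1, 0.9, -0.8]
gripper_width: 0.0455
gripper_force: 30.0
```

Request:
{"api": "send_rows", "payload": {
  "rows": [
    [0,0,-40,0,0,0,0.3],
    [0,0,-40,0,0,0,0.3],
    [0,0,0,0,0,0,0.3]
  ]
}}

```text
t: 33.95
eef_pos: [0.4374, -0.0906, 0.075]
tcp_rot: [-0.552, -3.081, -0.004]
force: [0.3, -0.4, -2.2]
gripper_width: 0.0456
gripper_force: 30.0
```

```bash
python3 - <<'E'
from h import *
dtray(0,50,7);held("w5")
E
```

```text
d [  5.3  -0.9 -64. ] turn [-0.3 -0.6  0. ] t 34.0 tcp [437.4 -90.6  75. ] F [ 0.3 -0.4 -2.2] w 45.6 gf 30.0 j [-21.  12. 112.   0.  56. -90.]
```

View pics/w5.png

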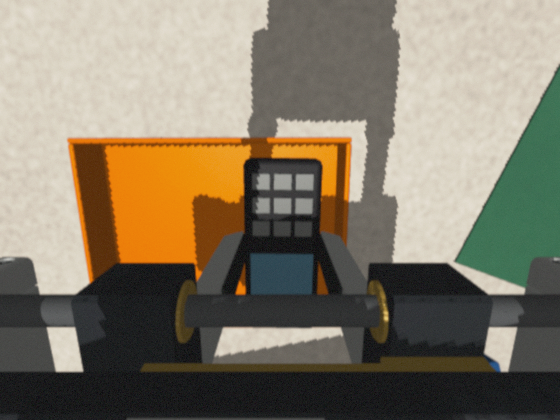

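Wrist view: phone inside the tray outline near its right wall (345,200), with clearance. Lowering.

Request:
{"api": "send_rows", "payload": {
  "rows": [
    [2,0,-20,0,0,0,0.3],
    [0,0,-20,0,0,0,0.3],
    [0,0,-15,0,0,0,0.3],
    [0,0,-6,0,0,0,0.3],
    [0,0,0,0,0,0,0.3]
  ]
}}

```text
t: 34.62
eef_pos: [0.4437, -0.0929, 0.0177]
tcp_rot: [-0.555, -3.091, -0.0]
force: [-0.3, -0.6, -1.5]
gripper_width: 0.0455
gripper_force: 30.0
```

```bash
python3 - <<'E'
from h import *
dtray(0,50,7)
E
```

```text
d [-1.   1.3 -6.7] turn [-0.  -0.1  0.1] t 34.6 tcp [443.7 -92.9  17.7] F [-0.3 -0.6 -1.5] w 45.5 gf 30.0 j [-21.  17. 116.  -0.  47. -90.]
```

Request:
{"api": "send_rows", "payload": {
  "rows": [
    [0,0,-4,0,0,0,0.3],
    [0,0,-2,0,0,0,0.3],
    [0,0,0,0,0,0,0.56],
    [0,0,0,0,0,0,0.56],
    [0,0,0,0,0,0,0.56]
  ]
}}

```text
t: 35.25
eef_pos: [0.4431, -0.0929, 0.0111]
tcp_rot: [-0.556, -3.09, -0.0]
force: [0.2, -0.4, 0.6]
gripper_width: 0.0522
gripper_force: 0.0
```

Request:
{"api": "send_rows", "payload": {
  "rows": [
    [0,0,15,0,0,0,0.56],
    [0,0,40,0,0,0,0.56],
    [0,0,50,0,0,0,0.7],
    [0,0,40,0,0,0,0.7],
    [0,25,0,0,0,7,0.7]
  ]
}}

```text
t: 35.88
eef_pos: [0.4458, -0.0694, 0.1595]
tcp_rot: [0.364, 3.115, -0.003]
force: [0.2, 0.5, -1.1]
gripper_width: 0.0655
gripper_force: 0.0
```

Request:
{"api": "send_rows", "payload": {
  "rows": [
    [0,30,0,0,0,8,0.7],
    [0,30,0,0,0,8,0.7],
    [0,30,0,0,0,8,0.7],
    [0,30,0,0,0,8,0.7],
    [0,30,0,0,0,8,0.7]
  ]
}}

```text
t: 36.5
eef_pos: [0.4428, 0.0831, 0.1561]
tcp_rot: [0.73, -3.053, 0.001]
force: [-0.1, -0.7, 1.0]
gripper_width: 0.0658
gripper_force: 0.0
```

Request:
{"api": "send_rows", "payload": {
  "rows": [
    [0,30,0,0,0,8,0.7],
    [0,30,0,0,0,8,0.7],
    [0,30,0,0,0,8,0.7],
    [0,30,0,0,0,8,0.7],
    [0,0,0,0,0,5,0.7]
  ]
}}

```text
t: 37.12
eef_pos: [0.4428, 0.204, 0.156]
tcp_rot: [1.663, -2.664, 0.001]
force: [0.9, -0.0, 0.8]
gripper_width: 0.0658
gripper_force: 0.0
```

```bash
python3 - <<'E'
from h import *
f=robot.grab_frame("top");print(phones(f)[0]);dpick(453,229.2,64.4,80);wp()
save(f,"top5")
E
```

```text
[('red', [436.0, 194.7], 16.5, -27.3, 46, 33)]
d [ 10.2  26.1 -75.9] turn [ 0.1 -0.1  0.4] t 37.2 tcp [442.8 203.1 155.9] F [-0.7 -0.1  0.4] w 65.8 gf 0.0 j [  17.   10.  101.   -0.   69. -137.]
wrist red [260 175  43  95] [453.7 227.1] [108.  46.] yaw 64.1
wrist red [353 196  43  89] [367.6 293.6] [106.  46.] yaw 69.4
```

View pics/top5.png

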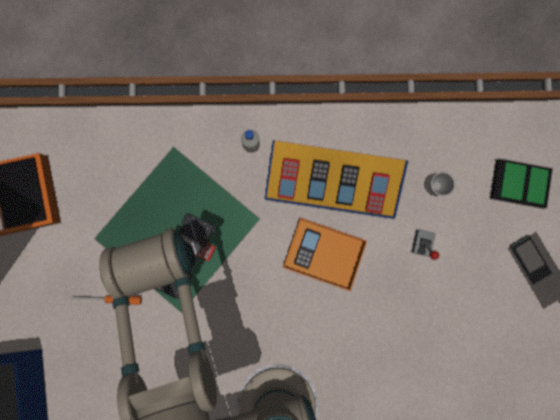

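Top view: four phones on the rack (two red, two black), a black phone in the tray at (308,247). Next, the red phone under the gripper.

Request:
{"api": "send_rows", "payload": {
  "rows": [
    [5,13,-10,0,0,0,0.7],
    [5,12,-35,0,0,0,0.7],
    [0,0,-40,0,0,0,0.7],
    [0,0,-30,0,0,0,0.7],
    [0,0,0,0,0,0,0.7]
  ]
}}

```text
t: 37.85
eef_pos: [0.451, 0.2267, 0.0385]
tcp_rot: [1.65, -2.664, -0.0]
force: [0.0, -0.9, -0.0]
gripper_width: 0.0658
gripper_force: 0.0
```

```bash
python3 - <<'E'
from h import *
dpick(453.3,228.5,64.4,8.5);wp()
E
```

```text
d [  2.3   1.8 -30. ] turn [ 0.2 -0.4  0.9] t 37.9 tcp [451.  226.7  38.5] F [ 0.  -0.9 -0. ] w 65.8 gf 0.0 j [  19.   19.  108.   -0.   53. -135.]
wrist red [242 160  68 135] [451.9 223.5] [100.  46.] yaw 64.5
wrist red [389 191  68 104] [362.5 278.2] [74. 46.] yaw 68.7
```

Request:
{"api": "send_rows", "payload": {
  "rows": [
    [0,0,-14,0,0,0.5,0.7],
    [0,0,-11,0,0,0,0.7],
    [0,0,-6,0,0,0,0.7],
    [0,0,0,0,0,0,0.7],
    [0,0,0,0,0,0,0.3]
  ]
}}

```text
t: 38.52
eef_pos: [0.4532, 0.2273, 0.0102]
tcp_rot: [1.666, -2.661, 0.002]
force: [-0.1, 0.1, -0.5]
gripper_width: 0.0596
gripper_force: 0.0
```

Request:
{"api": "send_rows", "payload": {
  "rows": [
    [0,0,0,0,0,0,0.3],
    [0,0,0,0,0,0,0.3],
    [0,0,0,0,0,0,0.3],
    [0,0,20,0,0,0,0.3],
    [0,0,40,0,0,0,0.3]
  ]
}}

```text
t: 39.15
eef_pos: [0.4511, 0.2266, 0.069]
tcp_rot: [1.664, -2.657, 0.0]
force: [1.1, -0.4, -0.8]
gripper_width: 0.0454
gripper_force: 30.0
```

Request:
{"api": "send_rows", "payload": {
  "rows": [
    [0,0,50,0,0,0,0.3],
    [0,0,40,0,0,0,0.3],
    [0,0,0,0,0,0,0.3]
  ]
}}

```text
t: 39.52
eef_pos: [0.455, 0.2279, 0.163]
tcp_rot: [-1.665, 2.659, -0.005]
force: [0.5, 0.5, -0.6]
gripper_width: 0.0458
gripper_force: 30.0
```

```bash
python3 - <<'E'
from h import *
dtray(0,-50,70)
E
```

```text
d [ -47.  -413.2  -89. ] turn [  0.2   0.3 -84.4] t 39.5 tcp [455.  227.9 163. ] F [ 0.5  0.5 -0.6] w 45.8 gf 30.0 j [  19.   12.   98.   -0.   70. -135.]
```

Request:
{"api": "send_rows", "payload": {
  "rows": [
    [-3.8,-34.4,0,0,0,-7,0.3],
    [-3.8,-34.4,0,0,0,-7,0.3],
    [-3.8,-34.4,0,0,0,-7,0.3],
    [-3.8,-34.4,0,0,0,-7,0.3],
    [-3.8,-34.4,0,0,0,-7,0.3]
  ]
}}

```text
t: 40.15
eef_pos: [0.4323, 0.0542, 0.1582]
tcp_rot: [0.782, -3.037, -0.0]
force: [0.8, -0.6, -1.0]
gripper_width: 0.0456
gripper_force: 30.0
```

Request:
{"api": "send_rows", "payload": {
  "rows": [
    [-3.8,-34.4,0,0,0,-7,0.3],
    [-3.8,-34.4,0,0,0,-7,0.3],
    [-3.8,-34.4,0,0,0,-7,0.3],
    [-3.8,-34.4,0,0,0,-7,0.3],
    [-3.8,-34.4,0,0,0,-7,0.3]
  ]
}}

```text
t: 40.78
eef_pos: [0.4134, -0.1173, 0.1582]
tcp_rot: [-0.168, -3.131, -0.002]
force: [1.3, -0.1, -1.5]
gripper_width: 0.0455
gripper_force: 30.0
```

Request:
{"api": "send_rows", "payload": {
  "rows": [
    [-3.8,-34.4,0,0,0,-7,0.3],
    [-3.8,-34.4,0,0,0,-7,0.3],
    [0,0,0,0,0,0,0.3],
    [0,0,-40,0,0,0,0.3],
    [0,0,-40,0,0,0,0.3]
  ]
}}

```text
t: 41.4
eef_pos: [0.4068, -0.1843, 0.0784]
tcp_rot: [-0.54, -3.092, -0.002]
force: [0.0, 1.0, -0.9]
gripper_width: 0.0453
gripper_force: 30.0
```

Request:
{"api": "send_rows", "payload": {
  "rows": [
    [0,0,0,0,0,0,0.3],
    [0,0,0,0,0,0,0.3]
  ]
}}

```text
t: 41.65
eef_pos: [0.4078, -0.1853, 0.0805]
tcp_rot: [-0.54, -3.093, -0.001]
force: [-0.3, -0.6, -0.7]
gripper_width: 0.0456
gripper_force: 30.0
```

```bash
python3 - <<'E'
from h import *
dtray(0,-50,9)
E
```

```text
d [  0.2  -0.  -67.5] turn [-0.  -0.1 -0.5] t 41.6 tcp [ 407.8 -185.3   80.5] F [-0.3 -0.6 -0.7] w 45.6 gf 30.0 j [ -33.   12.  112.   -0.   57. -103.]
```

Request:
{"api": "send_rows", "payload": {
  "rows": [
    [0,0,-22,0,0,0,0.3],
    [0,0,-22,0,0,0,0.3],
    [0,0,-16,0,0,0,0.3],
    [0,0,-7,0,0,0,0.3],
    [0,0,-2,0,0,0,0.3]
  ]
}}

```text
t: 42.28
eef_pos: [0.4082, -0.186, 0.0117]
tcp_rot: [-0.542, -3.094, 0.001]
force: [-0.3, 0.1, -0.5]
gripper_width: 0.0454
gripper_force: 30.0
```

Request:
{"api": "send_rows", "payload": {
  "rows": [
    [0,0,0,0,0,0,0.3],
    [0,0,0,0,0,0,0.56],
    [0,0,0,0,0,0,0.56],
    [0,0,0,0,0,0,0.56],
    [0,0,15,0,0,0,0.56]
  ]
}}

```text
t: 42.9
eef_pos: [0.4065, -0.1851, 0.0255]
tcp_rot: [-0.542, -3.09, -0.002]
force: [-0.4, 0.5, -0.3]
gripper_width: 0.0524
gripper_force: 0.0
```

Request:
{"api": "send_rows", "payload": {
  "rows": [
    [0,0,40,0,0,0,0.56],
    [0,0,50,0,0,0,0.7],
    [0,0,50,0,0,0,0.7],
    [0,0,0,0,0,0,0.7]
  ]
}}

```text
t: 43.4
eef_pos: [0.4098, -0.1872, 0.1698]
tcp_rot: [0.541, 3.089, -0.005]
force: [0.4, -0.6, -0.9]
gripper_width: 0.0657
gripper_force: 0.0
```

```bash
python3 - <<'E'
from h import *
f=robot.grab_frame("top");o=phones(f)[0];print(o);dpick(*o[0][1],o[0][3],160)
print(rackphones(f,R_,C_))
P=cloud(f);b=(P*1000-TR*1000);c,s=np.cos(ta),np.sin(ta)
X=b[...,0]*s-b[...,1]*c;Y=b[...,0]*c+b[...,1]*s
m=(abs(X)<69)&(abs(Y)<94)&(b[...,2]>8)&(b[...,2]<60)
n,l,st,_=cv2.connectedComponentsWithStats(m.astype(np.uint8),connectivity=4)
for i in range(1,n):
    if st[i,4]>100:print(cv2.minAreaRect(np.stack([X[l==i],Y[l==i]],1).astype(np.float32)),np.median(b[l==i][:,2]))
E
```

```text
[('red', [367.5, 297.2], 16.8, 67.9, 110, 47)]
d [-40.7 483.4  -7.5] turn [ 0.   0.1 87.8] t 43.5 tcp [ 408.2 -186.2  167.5] F [ 0.   0.1 -0. ] w 65.9 gf 0.0 j [ -33.    6.  104.   -0.   69. -103.]
[('red', [-13.9, 125.7], [46.0, 110.0], 89.5, [10.7, 14.1, 17.5]), ('black', [-6.4, 45.6], [109.0, 46.0], 0.5, [9.9, 13.9, 17.7]), ('black', [-8.5, -34.8], [46.0, 110.0], 89.9, [10.0, 14.0, 17.7]), ('red', [-18.0, -118.1], [46.0, 111.0], 89.9, [9.9, 14.1, 17.7])]
((-2.1851043701171875, 49.43096923828125), (46.098228454589844, 108.90106201171875), 88.79082489013672) 12.942375019212765
```

Request:
{"api": "send_rows", "payload": {
  "rows": [
    [-2.9,34.5,0,0,0,6.27,0.7],
    [-2.9,34.5,0,0,0,6.27,0.7],
    [-2.9,34.5,0,0,0,6.27,0.7],
    [-2.9,34.5,0,0,0,6.27,0.7],
    [-2.9,34.5,0,0,0,6.27,0.7]
  ]
}}

```text
t: 44.08
eef_pos: [0.3912, -0.0118, 0.1641]
tcp_rot: [0.318, -3.119, -0.001]
force: [-0.2, 0.0, 0.0]
gripper_width: 0.0658
gripper_force: 0.0
```

Request:
{"api": "send_rows", "payload": {
  "rows": [
    [-2.9,34.5,0,0,0,6.27,0.7],
    [-2.9,34.5,0,0,0,6.27,0.7],
    [-2.9,34.5,0,0,0,6.27,0.7],
    [-2.9,34.5,0,0,0,6.27,0.7],
    [-2.9,34.5,0,0,0,6.27,0.7]
  ]
}}

```text
t: 44.7
eef_pos: [0.3767, 0.1601, 0.1641]
tcp_rot: [1.15, -2.917, 0.001]
force: [0.6, 0.1, 0.4]
gripper_width: 0.0654
gripper_force: 0.0
```

Request:
{"api": "send_rows", "payload": {
  "rows": [
    [-2.9,34.5,0,0,0,6.27,0.7],
    [-2.9,34.5,0,0,0,6.27,0.7],
    [-2.9,34.5,0,0,0,6.27,0.7],
    [-2.9,34.5,0,0,0,6.27,0.7],
    [0,0,0,0,0,0,0.7]
  ]
}}

```text
t: 45.32
eef_pos: [0.3655, 0.2983, 0.164]
tcp_rot: [1.755, -2.599, 0.002]
force: [1.0, -0.6, -0.0]
gripper_width: 0.0654
gripper_force: 0.0
```

Request:
{"api": "send_rows", "payload": {
  "rows": [
    [0,0,-30,0,0,0,0.7],
    [0,0,-40,0,0,0,0.7],
    [0,0,-30,0,0,0,0.7],
    [0,0,0,0,0,0,0.7],
    [0,0,0,0,0,0,0.7]
  ]
}}

```text
t: 45.95
eef_pos: [0.3671, 0.2969, 0.0664]
tcp_rot: [1.752, -2.605, 0.003]
force: [-0.1, 1.1, 1.0]
gripper_width: 0.0657
gripper_force: 0.0
```

```bash
python3 - <<'E'
from h import *
dpick(367.8,297,68.2,12);wp()
E
```

```text
d [  0.7   0.1 -54.4] turn [ 0.1 -0.   0.4] t 46.0 tcp [367.1 296.9  66.4] F [-0.1  1.1  1. ] w 65.7 gf 0.0 j [  31.   14.  110.   -0.   55. -127.]
wrist red [248 154  60 132] [368.7 295.7] [109.  46.] yaw 68.0
```

Request:
{"api": "send_rows", "payload": {
  "rows": [
    [0,0,-22,0,0,0,0.7],
    [0,0,-20,0,0,0,0.7],
    [0,0,-13,0,0,0,0.7],
    [0,0,0,0,0,0,0.7],
    [0,0,0,0,0,0,0.7]
  ]
}}

```text
t: 46.62
eef_pos: [0.3674, 0.2977, 0.0117]
tcp_rot: [1.754, -2.606, 0.003]
force: [0.1, 0.4, -0.1]
gripper_width: 0.0656
gripper_force: 0.0
```

Request:
{"api": "send_rows", "payload": {
  "rows": [
    [0,0,0,0,0,0,0.3],
    [0,0,0,0,0,0,0.3],
    [0,0,0,0,0,0,0.3],
    [0,0,0,0,0,0,0.3]
  ]
}}

```text
t: 47.12
eef_pos: [0.3674, 0.2976, 0.0115]
tcp_rot: [1.754, -2.606, 0.003]
force: [0.5, -0.6, 4.5]
gripper_width: 0.0453
gripper_force: 30.0
```

Request:
{"api": "send_rows", "payload": {
  "rows": [
    [0,0,20,0,0,0,0.3],
    [0,0,40,0,0,0,0.3],
    [0,0,50,0,0,0,0.3],
    [0,0,40,0,0,0,0.3],
    [0,0,0,0,0,0,0.3]
  ]
}}

```text
t: 47.75
eef_pos: [0.3683, 0.2985, 0.1636]
tcp_rot: [-1.752, 2.603, -0.002]
force: [-0.0, 0.4, -1.2]
gripper_width: 0.0455
gripper_force: 30.0
```

```bash
cat >> h.py <<'E'
def trayphones(f):
    P=cloud(f);b=(P*1000-TR*1000);c,s=np.cos(ta),np.sin(ta);hsv=cv2.cvtColor(f["pixels"],cv2.COLOR_RGB2HSV)
    X=b[...,0]*s-b[...,1]*c;Y=b[...,0]*c+b[...,1]*s
    m=(abs(X)<68)&(abs(Y)<93)&(b[...,2]>8)&(b[...,2]<36)
    n,l,st,_=cv2.connectedComponentsWithStats(m.astype(np.uint8),connectivity=4)
    for i in range(1,n):
        if st[i,4]>100:print("tray",cv2.minAreaRect(np.stack([X[l==i],Y[l==i]],1).astype(np.float32)),np.percentile(b[l==i][:,2],[5,50,95]))
E
python3 - <<'E'
from h import *
f=robot.grab_frame("top");trayphones(f)
dtray(0,0,70)
E
```

```text
tray ((-2.0490760803222656, 49.46235656738281), (45.98539733886719, 109.80844116210938), 88.96283721923828) [ 9.16140283 12.79384114 16.42459092]
tray ((-1.1004753112792969, -49.71243667602539), (109.78959655761719, 46.376548767089844), 0.20585882663726807) [ 9.39577572 12.75133236 16.31636326]
d [  58.4 -436.   -87.5] turn [  0.1  -0.  -88.2] t 47.8 tcp [366.9 297.6 161.5] F [-0.   0.8 -1.6] w 45.9 gf 30.0 j [  31.    9.  102.   -0.   69. -127.]
```

Request:
{"api": "send_rows", "payload": {
  "rows": [
    [4.5,-33.55,0,0,0,-6.78,0.3],
    [4.5,-33.55,0,0,0,-6.78,0.3],
    [4.5,-33.55,0,0,0,-6.78,0.3],
    [4.5,-33.55,0,0,0,-6.78,0.3],
    [4.5,-33.55,0,0,0,-6.78,0.3]
  ]
}}

```text
t: 48.42
eef_pos: [0.3875, 0.1284, 0.1588]
tcp_rot: [0.911, -2.999, 0.0]
force: [-0.3, 0.2, -1.6]
gripper_width: 0.0458
gripper_force: 30.0
```

Request:
{"api": "send_rows", "payload": {
  "rows": [
    [4.5,-33.55,0,0,0,-6.78,0.3],
    [4.5,-33.55,0,0,0,-6.78,0.3],
    [4.5,-33.55,0,0,0,-6.78,0.3],
    [4.5,-33.55,0,0,0,-6.78,0.3],
    [4.5,-33.55,0,0,0,-6.78,0.3]
  ]
}}

```text
t: 49.05
eef_pos: [0.41, -0.0387, 0.1588]
tcp_rot: [-0.004, -3.134, -0.002]
force: [0.4, -0.2, -1.8]
gripper_width: 0.0453
gripper_force: 30.0
```

Request:
{"api": "send_rows", "payload": {
  "rows": [
    [4.5,-33.55,0,0,0,-6.78,0.3],
    [4.5,-33.55,0,0,0,-6.78,0.3],
    [4.5,-33.55,0,0,0,-6.78,0.3],
    [0,0,0,0,0,0,0.3],
    [0,0,-40,0,0,0,0.3]
  ]
}}

```text
t: 49.68
eef_pos: [0.4264, -0.1391, 0.121]
tcp_rot: [0.552, 3.092, 0.0]
force: [0.2, -0.3, -1.9]
gripper_width: 0.0456
gripper_force: 30.0
```

Request:
{"api": "send_rows", "payload": {
  "rows": [
    [0,0,-40,0,0,0,0.3],
    [0,0,0,0,0,0,0.3],
    [0,0,0,0,0,0,0.3]
  ]
}}

```text
t: 50.05
eef_pos: [0.4255, -0.1383, 0.0814]
tcp_rot: [-0.55, -3.09, -0.001]
force: [0.1, 0.6, -1.0]
gripper_width: 0.0454
gripper_force: 30.0
```

```bash
python3 - <<'E'
from h import *
dtray(-1.5,0,20);held("w6")
E
```

```text
d [ -1.6   0.4 -57.4] turn [-0.1 -0.1 -0.1] t 50.0 tcp [ 425.5 -138.3   81.4] F [ 0.1  0.6 -1. ] w 45.4 gf 30.0 j [-27.  11. 112.  -0.  57. -97.]
```

View pics/w6.png

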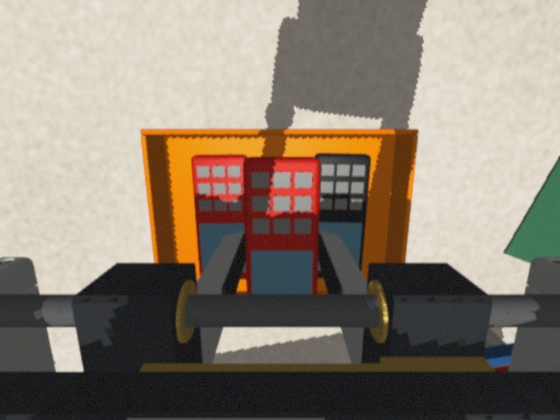

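Wrist view: the last phone is centred over the gap between the two tray phones. Lower to just above them and release.

Request:
{"api": "send_rows", "payload": {
  "rows": [
    [0,0,-24,0,0,0,0.3],
    [0,0,-22,0,0,0,0.3],
    [0,0,-12,0,0,0,0.3],
    [0,0,0,0,0,0,0.3],
    [0,0,0,0,0,0,0.3]
  ]
}}

```text
t: 50.72
eef_pos: [0.4261, -0.1392, 0.0239]
tcp_rot: [-0.552, -3.092, 0.0]
force: [0.2, 0.6, -1.0]
gripper_width: 0.0456
gripper_force: 30.0
```

Request:
{"api": "send_rows", "payload": {
  "rows": [
    [0,0,0,0,0,0,0.6],
    [0,0,0,0,0,0,0.6],
    [0,0,0,0,0,0,0.6],
    [0,0,15,0,0,0,0.6],
    [0,0,40,0,0,0,0.6]
  ]
}}

```text
t: 51.35
eef_pos: [0.4237, -0.138, 0.0772]
tcp_rot: [-0.551, -3.086, -0.003]
force: [0.6, -0.2, -0.2]
gripper_width: 0.0563
gripper_force: 0.0
```

Request:
{"api": "send_rows", "payload": {
  "rows": [
    [0,0,50,0,0,0,0.6],
    [0,0,50,0,0,0,0.3],
    [0,0,0,0,0,0,0],
    [0,0,0,0,0,0,0],
    [0,0,0,0,0,0,0]
  ]
}}

```text
t: 51.98
eef_pos: [0.4241, -0.1382, 0.1764]
tcp_rot: [-0.551, -3.087, -0.002]
force: [0.4, 0.1, -0.2]
gripper_width: 0.02
gripper_force: 0.0
```

```bash
python3 - <<'E'
from h import *
f=robot.grab_frame("top");trayphones(f);print(phones(f)[0]);print(rackphones(f,R_,C_))
delta([380,-400,150],tool(np.radians(-103+90)))
P=cloud(f);hsv=cv2.cvtColor(f["pixels"],cv2.COLOR_RGB2HSV)
r=((hsv[...,0]<8)|(hsv[...,0]>172))&(hsv[...,1]>140)&(P[...,2]>.06)&(P[...,2]<.2);r[:,:405]=0;r[:,460:]=0;r[:225]=0;r[280:]=0
print("tip",P[r].mean(0),P[r].max(0),r.sum())
b=(abs(P[...,0]-.45)<.06)&(abs(P[...,1]+.424)<.06)&(P[...,2]>.008)
for h in((.008,.022),(.022,.032),(.032,.06),(.06,.14)):
    m=b&(P[...,2]>h[0])&(P[...,2]<h[1]);q=(P[m][:,:2]*1000).astype(np.float32);print(h,m.sum(),cv2.minAreaRect(q) if len(q)>2 else q)
E
```

```text
tray ((-2.2336692810058594, 50.01173400878906), (45.15463638305664, 109.46781921386719), 88.55126953125) [ 9.17630472 12.50409526 16.6865571 ]
tray ((-5.255695343017578, 9.068897247314453), (42.23095703125, 24.928895950317383), 0.6395720839500427) [ 9.24657759 13.09877719 16.40472139]
[]
[('black', [-14.0, 105.7], [92.0, 114.0], 89.4, [10.1, 14.1, 17.6]), ('black', [-8.7, -34.9], [46.0, 110.0], 89.9, [10.0, 14.1, 17.6]), ('red', [-18.0, -118.6], [47.0, 110.0], 89.9, [10.2, 14.1, 17.4])]
d [ -44.2 -261.7  -26.4] turn [ -0.3  -0.2 -82.7] t 52.0 tcp [ 424.2 -138.3  176.4] F [-0.8 -0.1  0.5] w 15.7 gf 0.0 j [-27.   6. 103.  -0.  71. -97.]
tip [ 0.42191287 -0.41405569  0.11501226] [ 0.42913176 -0.40677323  0.12413437] 43
(0.008, 0.022) 138 ((450.4748840332031, -424.54302978515625), (51.29312515258789, 70.4432601928711), 75.19926452636719)
(0.022, 0.032) 250 ((450.13922119140625, -423.9190368652344), (47.76340103149414, 69.0970230102539), 74.95112609863281)
(0.032, 0.06) 45 ((446.750732421875, -423.37432861328125), (30.0905704498291, 20.870357513427734), 79.26166534423828)
(0.06, 0.14) 99 ((423.7809143066406, -415.6636962890625), (29.88187599182129, 23.63439178466797), 18.76757049560547)
```

The rack reading changed: two phones look as if they are touching. Taking a look.

```bash
python3 - <<'E'
from h import *
f=robot.grab_frame("top")
cv2.imwrite("pics/crop2.png",cv2.resize(f["pixels"][130:300,250:470,::-1],None,fx=3.5,fy=3.5,interpolation=cv2.INTER_CUBIC))
P=cloud(f);b=(P-C_)@R_*1000
hsv=cv2.cvtColor(f["pixels"],cv2.COLOR_RGB2HSV)
m=(abs(b[...,0])<78)&(b[...,1]>50)&(b[...,1]<174)&(b[...,2]>6)&(b[...,2]<50)
for nm,k in(("b2",b[...,1]<105),("r",b[...,1]>110)):
    q=b[m&k];print(nm,cv2.minAreaRect(q[:,:2].astype(np.float32)),np.percentile(q[:,2],[2,50,98]))
for x in(-60,-30,0,30):
    for y in range(50,165,6):
        k=m&(abs(b[...,0]-x)<8)&(abs(b[...,1]-y)<3)
        print(round(float(np.median(b[k][:,2]))) if k.any() else ".",end=" ")
    print()
E
```

```text
b2 ((-13.827800750732422, 79.59477233886719), (127.94530487060547, 51.414920806884766), 0.5415251851081848) [ 8.79174437 14.04565699 18.77013988]
r ((-19.12415313720703, 141.17242431640625), (62.355735778808594, 118.00236511230469), 89.68638610839844) [ 8.48551617 14.16713186 18.04165652]
. . 13 14 13 13 14 14 16 13 14 14 14 15 14 14 15 14 . . 
. . 13 16 15 15 14 15 15 13 15 15 16 15 15 15 13 12 . . 
. . 14 15 14 14 13 14 14 13 15 15 13 14 15 14 15 14 . . 
. . 13 16 15 15 15 15 14 13 14 13 14 14 14 15 14 12 . .
```

View pics/crop2.png

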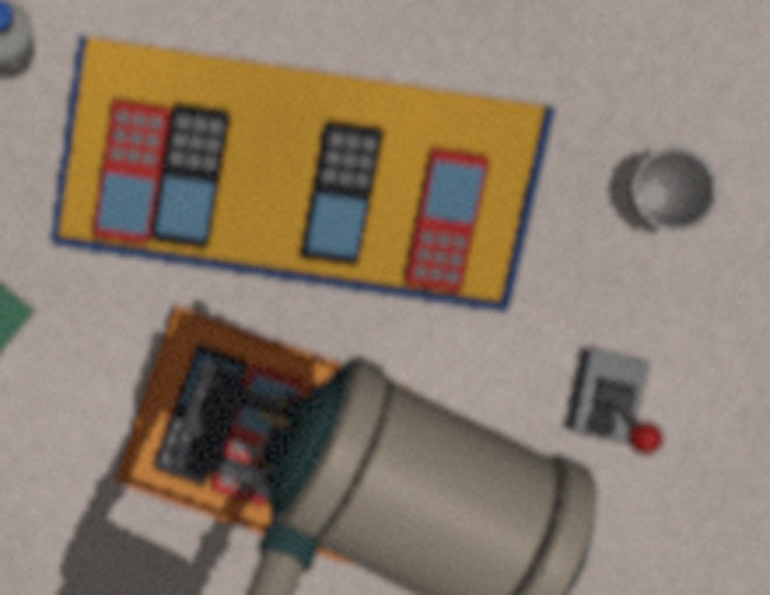

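Crop view: the second black phone was knocked along the rack until it sits beside the left red one. All four still lie flat side by side and three phones are in the tray, so nothing needs fixing. Now the lever: base axis about -12.4°, tip at (0.422, -0.414, 0.115).

Request:
{"api": "send_rows", "payload": {
  "rows": [
    [-5.9,-33.5,0,0,0,1,0],
    [-5.9,-33.5,0,0,0,1,0],
    [-5.9,-33.5,0,0,0,1,0],
    [-5.9,-33.5,0,0,0,1,0],
    [-5.9,-33.5,0,0,0,1,0]
  ]
}}

```text
t: 52.7
eef_pos: [0.3951, -0.3071, 0.177]
tcp_rot: [-0.416, -3.11, -0.002]
force: [-0.2, 0.1, 0.5]
gripper_width: 0.0003
gripper_force: 0.0
```

Request:
{"api": "send_rows", "payload": {
  "rows": [
    [-5.9,-33.5,0,0,0,1,0],
    [-5.9,-33.5,0,0,0,1,0],
    [-5.9,-33.5,0,0,0,1,0],
    [0,0,0,0,0,0,0],
    [0,0,0,0,0,0,0]
  ]
}}

```text
t: 53.32
eef_pos: [0.3778, -0.4056, 0.1771]
tcp_rot: [-0.335, -3.12, -0.004]
force: [0.0, 0.6, 0.4]
gripper_width: 0.0003
gripper_force: 0.0
```

```bash
python3 - <<'E'
from h import *
delta([377,-406,90],tool(np.radians(77.6)))
held("w7");f=robot.grab_frame("top");trayphones(f)
for x in rackphones(f,R_,C_):print(x)
E
```

```text
d [ -0.8  -0.4 -87.1] turn [-0.2 -0.2 -0.1] t 53.3 tcp [ 377.8 -405.6  177.1] F [0.  0.6 0.4] w 0.3 gf 0.0 j [ -54.   15.   91.   -0.   74. -132.]
tray ((-2.1803665161132812, 25.10820198059082), (95.35620880126953, 109.10301971435547), 89.77723693847656) [ 9.27364088 12.92765471 16.90075286]
tray ((-1.0149345397949219, -49.852569580078125), (109.57616424560547, 46.30257034301758), 0.06508582830429077) [ 9.26306157 12.61687584 16.36183796]
('black', [-13.4, 105.8], [112.0, 93.0], 0.4, [10.3, 14.1, 17.5])
('black', [-8.5, -34.8], [46.0, 110.0], 89.9, [10.3, 14.1, 17.5])
('red', [-18.0, -118.7], [47.0, 111.0], 89.6, [9.8, 14.1, 17.6])
```

View pics/w7.png

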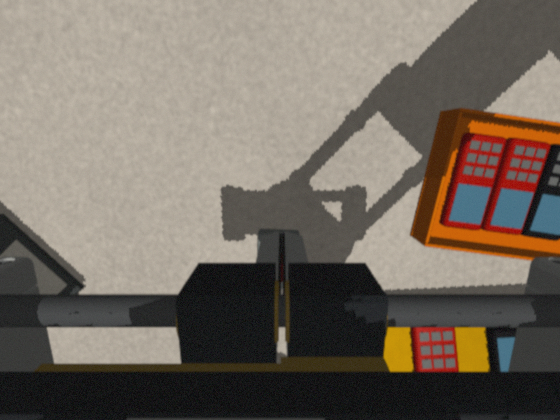

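Wrist view: all three tray phones lie flat and the fingers are closed, clear of the lever. Descend and push along the throw direction.

Request:
{"api": "send_rows", "payload": {
  "rows": [
    [0,0,-30,0,0,0,0],
    [0,0,-35,0,0,0,0],
    [0,0,-20,0,0,0,0],
    [0,0,0,0,0,0,0],
    [0,0,0,0,0,0,0]
  ]
}}

```text
t: 54.05
eef_pos: [0.3787, -0.4068, 0.094]
tcp_rot: [-0.334, -3.122, 0.002]
force: [0.6, 0.7, -0.1]
gripper_width: 0.0004
gripper_force: 0.0
```

Request:
{"api": "send_rows", "payload": {
  "rows": [
    [10,-2.2,0,0,0,0,0],
    [10,-2.2,0,0,0,0,0],
    [10,-2.2,0,0,0,0,0],
    [10,-2.2,0,0,0,0,0],
    [10,-2.2,0,0,0,0,0]
  ]
}}

```text
t: 54.68
eef_pos: [0.4288, -0.4179, 0.0929]
tcp_rot: [-0.335, -3.121, -0.0]
force: [-0.5, -0.2, 0.3]
gripper_width: 0.0005
gripper_force: 0.5
```

Request:
{"api": "send_rows", "payload": {
  "rows": [
    [8,-1.7,0,0,0,0,0],
    [8,-1.7,0,0,0,0,0],
    [8,-1.7,0,0,0,0,0],
    [6,-1.3,0,0,0,0,0],
    [0,0,0,0,0,0,0]
  ]
}}

```text
t: 55.3
eef_pos: [0.4587, -0.4242, 0.0929]
tcp_rot: [-0.335, -3.122, -0.0]
force: [0.6, -0.4, 1.0]
gripper_width: 0.0005
gripper_force: 0.0
```

```bash
cat >> h.py <<'E'
def tip():
    u=np.array([.977,-.215]);s=robot.get_state();print("tcp u,v",np.round((s["eef_pos"][:2]*1000-[450,-424])@np.array([u,[.215,.977]]).T,1),s["eef_pos"][2],s["force"])
    for c in("top","scene"):
        f=robot.grab_frame(c);P=cloud(f);hsv=cv2.cvtColor(f["pixels"],cv2.COLOR_RGB2HSV)
        r=((hsv[...,0]<8)|(hsv[...,0]>172))&(hsv[...,1]>140)&(abs(P[...,0]-.45)<.1)&(abs(P[...,1]+.42)<.08)&(P[...,2]>.07)&(P[...,2]<.2)
        q=P[r]*1000;print(c,r.sum(),np.round(q.mean(0),1),"u",round(float((q[:,:2].mean(0)-[450,-424])@u),1)) if r.any() else print(c,"none")
E
python3 - <<'E'
from h import *
tip()
E
```

```text
tcp u,v [8.5 1.6] 0.09286602864467992 [ 0.61562851 -0.44760744  0.98583638]
top 9 [ 474.  -424.   114.6] u 23.5
scene 9 [ 479.2 -423.7  116.2] u 28.4
```

Request:
{"api": "send_rows", "payload": {
  "rows": [
    [4,-0.9,0,0,0,0,0],
    [4,-0.9,0,0,0,0,0],
    [4,-0.9,0,0,0,0,0],
    [0,0,0,0,0,0,0]
  ]
}}

```text
t: 55.9
eef_pos: [0.4706, -0.4271, 0.093]
tcp_rot: [-0.335, -3.122, 0.0]
force: [1.0, 0.4, -0.5]
gripper_width: 0.0005
gripper_force: 0.0
```

Request:
{"api": "send_rows", "payload": {
  "rows": [
    [3,-0.6,0,0,0,0,0],
    [0,0,0,0,0,0,0]
  ]
}}

```text
t: 56.15
eef_pos: [0.4733, -0.4275, 0.093]
tcp_rot: [-0.335, -3.121, -0.0]
force: [-0.7, -0.7, -0.2]
gripper_width: 0.0006
gripper_force: 0.1
```

Request:
{"api": "send_rows", "payload": {
  "rows": [
    [3,-0.6,0,0,0,0,0],
    [0,0,0,0,0,0,0]
  ]
}}

```text
t: 56.4
eef_pos: [0.4742, -0.4277, 0.0929]
tcp_rot: [-0.334, -3.117, -0.001]
force: [-5.3, 0.2, 2.5]
gripper_width: 0.0007
gripper_force: 2.5
```

```bash
python3 - <<'E'
from h import *
tip()
E
```

```text
tcp u,v [24.4  1.6] 0.09290186636859091 [-5.25161355  0.20789197  2.54942378]
top 16 [ 491.6 -430.2  110.4] u 41.9
scene 10 [ 493.4 -427.2  108.2] u 43.1
```

Force rises at the end stop (ball at u ≈ 43 mm, as predicted). One more small push, then withdraw.

Request:
{"api": "send_rows", "payload": {
  "rows": [
    [3,-0.6,0,0,0,0,0],
    [0,0,0,0,0,0,0],
    [-10,2.2,0,0,0,0,0],
    [-30,6.5,0,0,0,0,0],
    [-40,8.6,0,0,0,0,0]
  ]
}}

```text
t: 57.12
eef_pos: [0.3998, -0.4119, 0.0931]
tcp_rot: [0.334, 3.123, -0.002]
force: [-1.0, -0.6, -0.0]
gripper_width: 0.0007
gripper_force: 0.0
```

Request:
{"api": "send_rows", "payload": {
  "rows": [
    [-30,0,40,0,0,0,0],
    [0,0,50,0,0,0,0],
    [0,0,0,0,0,0,0],
    [0,0,0,0,0,0,0]
  ]
}}

```text
t: 57.62
eef_pos: [0.3694, -0.4113, 0.1829]
tcp_rot: [-0.335, -3.122, 0.0]
force: [-0.2, 0.4, -0.2]
gripper_width: 0.0001
gripper_force: 0.0
```

```bash
python3 - <<'E'
from h import *
tip();f=robot.grab_frame("top");save(f,"topend");trayphones(f);print(phones(f)[0])
for x in rackphones(f,R_,C_):print(x)
E
```

```text
tcp u,v [-81.5  -4.9] 0.18288238877241977 [-0.20594756  0.41224017 -0.21404416]
top 40 [ 492.9 -432.1  109.4] u 43.6
scene 11 [ 493.6 -429.6  108.4] u 43.8
tray ((-2.15557861328125, 24.9361572265625), (95.52031707763672, 109.15754699707031), 89.82806396484375) [ 9.43797205 12.9267376  16.75302335]
tray ((-1.220428466796875, -49.95588684082031), (109.59696960449219, 46.42324447631836), 0.2355252057313919) [ 9.14490633 12.47181656 16.75936985]
[]
('black', [-13.7, 105.9], [92.0, 114.0], 89.6, [10.5, 14.1, 17.4])
('black', [-8.8, -34.8], [46.0, 110.0], 89.7, [10.2, 14.2, 17.9])
('red', [-18.0, -119.1], [47.0, 110.0], 90.0, [9.9, 14.0, 17.6])
```

View pics/topend.png

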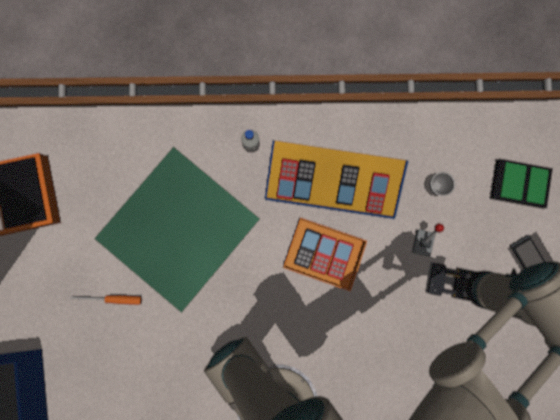

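The final top view shows the mat empty, two red and two black phones on the rack (288–378, 180–193), and three phones in the tray (325,254). The lever is thrown over (tip at (439,228)), and the bottle, bowl and screwdriver are where they started. Handing in.

```bash
python3 -c "
from workcell import robot
print(robot.sign_off())"
```

```text
the job is handed in; nothing more can be done
None
```

The job is handed in: two black and two red phones lie flat side by side on the rack, the other three are in the tray, the lever was then thrown fully over, and the screwdriver, bottle and bowl were not touched; one black phone got knocked against its red neighbour on the rack, and I left it there because both still lie flat.

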